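# Put the patty press's forming ring away in the rack drawer

## Robot

A 6-joint arm with a two-finger parallel gripper is mounted at the origin on the work surface. World frame = base frame: x ahead of the robot, y to its left, z up, the work surface at z = 0. Lengths are in m, angles in rad, forces in N, time in s.
With the tool pointing down it reaches from about 0.35 to 0.775 m from the base axis. Payload 7.3 kg.
Tool frame: the origin (TCP) lies midway between the tips of the shut fingers; the grasp point (between the pads) lies 19 mm behind it (robot.tcp_to_grasp is the distance from the TCP to the grasp point, in m); x points along the fingers, z is the direction in which the jaws open and shut, and the axes are right-handed (so a half turn about x gives the same grasp; the last joint's range is limited). The gripper opens to 92 mm and grips with 3 to 60 N. Pads are 19 mm wide; open, the fingers measure 130 mm over their backs; the gripper's body (75 mm by 190 mm) begins 47 mm behind the grasp point.
Start: joints at [-0.146, 0.342, 1.524, -0, 1.275, -0.146], TCP at [0.525, 0, 0.197] pointing down, gripper open.
Joint ranges: [-2.53, 2.53], [-0.77, 2.02], [0.04, 2.7], [-1, 4.14], [0.28, 2.66], [-3.11, 3.11]. Speed limits (rad/s): [2.57, 2.57, 3.14, 3.14, 3.14, 3.14].

## Interface

Orientations are given as [roll, pitch, yaw] about the fixed x, y, z axes, in that order (R = Rz(yaw) Ry(pitch) Rx(roll)).
In Python, from cell import robot gives the robot as it stands.
- The arm moves only by the tool move_arm, never from a script. Its argument "deltas" is a list of rows, each an object with "dp": the shift along the tool's x, y, z in m, a list of three; "turn": the turn, a rotation vector about the tool's x, y, z in degrees, a list of three. A call has 1 to 10 rows; each row is the pose to reach, as a shift and turn from the pose commanded when the call began, along the tool's axes at that moment; what a row does not reach only later rows make up. A row lasts 1/10 s, in which the tool goes at most 50 mm and 8.59 degrees, less where a joint would pass 70% of its speed; a pose out of reach is approached as far as the arm can. A call with a gripper value outside its range is refused whole. "hand" is the finger opening in m, from 0 to 0.0918, set as the call begins (left out, the last holds). The fingers move at their own pace and stop on an object; "squeeze" is the grip in N (left out, the last holds). Time passes only in rows, so rows that repeat a pose let the fingers close. It gives the time, the measured TCP pose, the force and the opening at its end, in the units of the state.
- robot.observe(): the state, without advancing time (a new reading comes with each control period).
- robot.read_camera(name): name is "scene" or "side" or "wrist"; returns (picture, depth): 480x640x3 uint8, red, green, blue; 480x640 float32, m along the optical axis (not along the pixel's ray), 0 where there is no reading.
- robot.camera_info(name): a dict with "fx", "fy", "cx", "cy" (pixels), "R" (3x3) and "t" (3): a world point X has camera coordinates R X + t. Camera axes: x right, y down, z forward; pixel columns grow to the right and rows downward; lengths in m; the calibration is good to about 2 mm. A picture is of the moment at which its call begins: read the wrist's pose just before it. camera_info takes no time and is no camera call; for the wrist camera it gives the pose at the moment of the call.
- robot.hand_in(): hands the job in, once; it reports no verdict.
The state is a dict: "time": time; "qpos": joint angles; "qvel": joint speeds; "joint_efforts": joint torques, N m; "tool_pos": TCP position; "tool_rot": TCP orientation; "contact_force": force on the tool from outside, world axes, zero at the start; "torque": the same for the moment, N m; "opening": finger opening in m.
Only numpy, scipy, OpenCV 4.12 (cv2) and the standard library are available. Lean on these libraries where they do the work, as an engineer would, in place of code of your own. Each camera call takes 0.05 s, during which the arm holds its last target.

## Task

Swing the lid of the clamshell patty press all the way back past upright, so that it rests open by itself, and lift the forming ring out of it. Set the ring down flat in the slim drawer under the steel rack (pull the drawer out by its knob; do not drop the ring), then push the drawer fully shut with the ring inside. Leave the press standing open to air and do not disturb the other things on the rack and counter.

Things in the scene. Friction and masses are not known exactly. Their poses are not given: they have to be found in the camera images.
- press: Plain aluminium clamshell patty press, fixed, on the left or right of the counter, 160 mm wide (y), 78 mm high shut without its handle. Origin: on the counter under the middle of its rear edge; x points away from the robot, z up. Base: x -185 to -55 mm; hinge at x -50 mm; two rear feet reach x 0.
- press_floor (a point): Centre of the press's flat floor, 30 mm above the counter, 70 mm in front of the hinge axis. The floor is 118 x 148 mm (x, y) with a rim 6 mm thick and 12 mm high around it. The forming ring lies on it within 10 mm of the centre along x and y, hidden until the lid is open.
- lid_hinge (a point): Middle of the lid's hinge axis, 45 mm above the counter, 50 mm in front of the press origin; the axis runs along the press's y.
- lid (a joint): Lid angle, rad: 0 shut, grows as the front swings up and over, away from the robot; stop at 1.95. Hollow aluminium shell, about 0.35 kg, free hinge: let go before about 1.1 it falls shut, after about 1.4 it falls open onto its stop and stays. Pushing the handle bar backwards takes about 3 N at first, then less.
- lid_bar (a point): Centre of the lid's arched handle: a black bar 12 mm thick, 100 mm long along the press's y, on two posts (80 mm clear between them). Shut, it is 120 mm in front of and 85 mm above the hinge axis (130 mm above the counter), with 50 mm free beneath it. It moves with the lid. It can be pushed back by fingertips from its front side, or pinched.
- forming_ring: White rigid plastic forming ring: outer diameter 64 mm, inner diameter 46 mm, 24 mm high, 70 g. Origin: centre of its underside. It can be held across its outer diameter or by its 9 mm wall.
- rack: Two-level steel rack on a slim one-drawer cabinet, fixed, left or right of the press. Origin: on the counter under the middle of the cabinet's front face; x points into the cabinet, z up. Cabinet 210 mm deep, 220 wide, 72 high. The rack above is set back: posts and decks span x 53 to 188 mm; deck tops at z 90 and 190 mm, posts up to 215 mm.
- drawer (a joint): How far the drawer is pulled out, m: 0 shut, 0.15 fully out, along the rack's -x. Needs about 1 to 3 N and stays where it is left. Starts 0 to 0.03.
- drawer_knob (a point): Centre of the drawer's round knob, moving with it: cylinder, diameter 26 mm, length 18 mm, axis along the rack's x, 38 mm above the counter. Its outer face is 9 mm in front of this point, the drawer's front panel 21 mm behind it; panel 15 mm thick, 220 mm wide, top at 66 mm. From above the knob can be pinched at its two sides.
- drawer_floor (a point): Point on the drawer's inner floor, moving with the drawer, 106 mm behind the knob centre, 16 mm above the counter; axes as the rack's. The inner floor reaches 70 mm in front of it, 95 mm behind it and 90 mm to either side; side walls up to 46 mm above the counter. With the drawer out by 0.13 this point is 60 mm in front of the cabinet.
- pot: Brown lidded ceramic pot, 94 mm across, 85 mm high, on the rack's upper deck. Origin: centre of underside. Leave alone.
- canister: Clear acrylic canister with screw cap, 64 mm across, 100 mm high, on the rack's upper deck. Origin: centre of underside. Leave alone.
- dish_a: White melamine dish, 92 mm across, 22 mm high, on the rack's lower deck. Origin: centre of underside. Leave alone.
- dish_b: A second such dish beside it. Leave alone.
- scraper: Scraper with wooden handle and grey blade, about 200 mm long, 36 mm wide, 10 mm thick, lying on the counter in the middle. Leave alone.
- salt_jar: Glass jar with steel cap, 52 mm across, 85 mm high, on the counter in the middle. Origin: centre of underside. Leave alone.
- mug: White mug, 76 mm across, 90 mm high, at the left side. Leave alone.
- fruit_bowl: Empty white bowl, 120 mm across, 50 mm high, at the right side. Leave alone.
Mind the look-alikes: they are no part of the job. What is shaped like the press but green is not meant.

How it is judged:
On the way, in this order (a step that is already met when the one before it is completed fails the run):
1. the lid rests open past vertical, let go (value of joint lid above 1.8 rad and contact force between the fingers and lid below 0.05 N), for 0.2 s.
2. the ring is lifted clear of the open press (z of forming_ring in the frame of press above 0.06 m and value of joint lid above 1.8 rad), for 0.1 s.
3. the ring lies flat in the pulled-out drawer, let go (x of forming_ring in the frame of drawer_floor between -0.045 and 0.07 m and y of forming_ring in the frame of drawer_floor between -0.065 and 0.065 m and z of forming_ring in the frame of drawer_floor between -0.006 and 0.005 m and angle between the z axis of forming_ring and the z axis of rack, either way round below 0.15 rad and contact force between the fingers and forming_ring below 0.05 N and value of joint drawer above 0.06 m), for 0.2 s.
At the end, for the whole second after the job is handed in: The drawer is shut to within 8 mm, the ring lies flat and still on its floor, and the press lid rests open past vertical (over 1.8 rad) (x of forming_ring in the frame of drawer_floor between -0.045 and 0.07 m and y of forming_ring in the frame of drawer_floor between -0.065 and 0.065 m and z of forming_ring in the frame of drawer_floor between -0.006 and 0.005 m and angle between the z axis of forming_ring and the z axis of rack, either way round below 0.15 rad and contact force between the fingers and forming_ring below 0.05 N and value of joint drawer below 0.008 m and value of joint lid above 1.8 rad and linear speed of forming_ring below 0.02 m/s and velocity of joint drawer below 0.01 m/s); the robot touches nothing.
It fails at once if the ring is dropped (falls faster than 0.8 m/s out of the fingers, about 30 mm) (contact force between the fingers and forming_ring below 0.05 N and linear speed of forming_ring above 0.8 m/s).
It fails at once if something on the rack is pushed more than 30 mm or knocked over (distance of any of pot, canister, dish_a, dish_b from where it was at the start of the episode above 0.03 m or angle between any of pot, canister, dish_a, dish_b's own z axis and vertical above 0.5 rad).
It fails at once if something on the counter is pushed more than 30 mm or knocked over (distance of any of scraper, salt_jar, mug, fruit_bowl from where it was at the start of the episode above 0.03 m or angle between any of scraper, salt_jar, mug, fruit_bowl's own z axis and vertical above 0.5 rad).
It also fails if it takes over 72 s, if anything falls off the work surface, if the arm or the gripper's body presses on something with over 40 N, if the wrist force passes 120 N, or if a joint passes its speed limit or range.

## Working session

There is one attempt and no reset: what is moved stays moved. The work goes in short steps, Python scripts to look and compute and a tool call to move; the robot and the scene stay as the last step left them, time stands still between calls to the robot, and variables do not carry over. Pictures are saved under pics/ and viewed, and the job is handed in when it is done.

Besides the shell and the picture viewer there is one more tool, called after "Request:" as name(argument=value, ...) on one line, values as JSON. move_arm: Moves the arm, as the interface text tells. Its arguments: {"type":"object","properties":{"deltas":{"type":"array"},"hand":{"type":"number"},"squeeze":{"type":"number"}},"required":["deltas"]}

```bash
mkdir -p pics; ls; python3 - <<'E'
from cell import robot
import cv2,numpy as np
s=robot.observe();print({k:np.round(v,3).tolist() for k,v in s.items()})
for n in("scene","side"):
    p,d=robot.read_camera(n);cv2.imwrite(f"pics/{n}0.png",p[:,:,::-1]);np.savez(f"{n}0.npz",p=p,d=d,**robot.camera_info(n))
    print(n,{k:np.round(v,3).tolist() for k,v in robot.camera_info(n).items()})
E
```

```text
pics
{'time': 0.0, 'qpos': [-0.146, 0.343, 1.525, 0.0, 1.275, -0.146], 'qvel': [-0.0, 0.0, -0.001, -0.001, -0.001, -0.001], 'joint_efforts': [0.001, -43.125, -24.422, 0.072, 0.056, -0.0], 'tool_pos': [0.525, 0.0, 0.196], 'tool_rot': [2.982, 1.569, 2.982], 'contact_force': [0.129, 0.441, -0.906], 'torque': [-0.031, 0.004, 0.007], 'opening': 0.092}
scene {'fx': 620.624, 'fy': 620.624, 'cx': 330.436, 'cy': 239.921, 'R': [[0.77, 0.638, 0.003], [0.538, -0.647, -0.54], [-0.342, 0.418, -0.842]], 't': [-0.439, -0.23, 2.048]}
side {'fx': 503.806, 'fy': 503.806, 'cx': 317.98, 'cy': 235.471, 'R': [[0.76, -0.649, -0.015], [-0.352, -0.392, -0.85], [0.546, 0.651, -0.527]], 't': [-0.429, 0.32, 1.089]}
```

View pics/scene0.png

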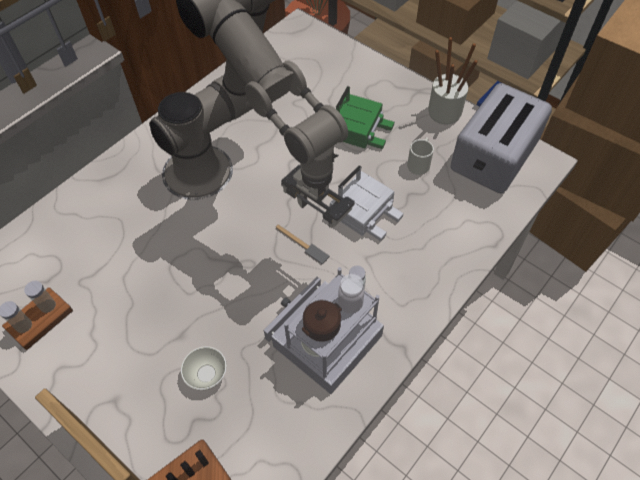

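View pics/side0.png

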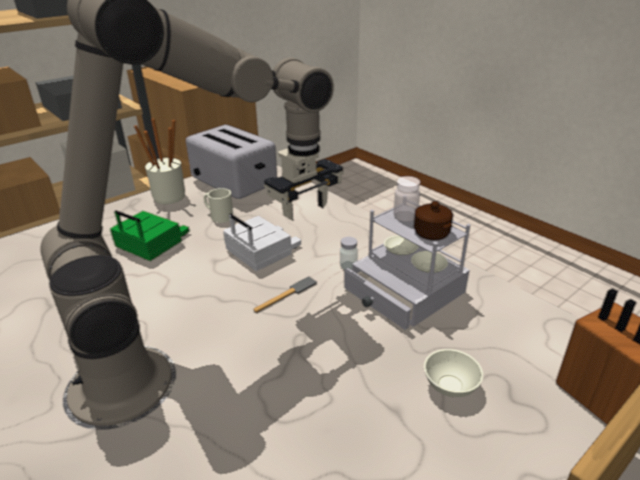

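The scene picture shows the plain press around (370,200) and the rack around (325,325). The side picture shows the press at (262,243), its bar at about (240,228), and the knob at about (367,301). I'll zoom in for exact pixels.

```bash
cat > h.py <<'E'
import numpy as np,cv2
def load(n): return np.load(n+'.npz')
def ray(c,u,v):
    d=np.array([(u-c['cx'])/c['fx'],(v-c['cy'])/c['fy'],1]);R=np.array(c['R']);t=np.array(c['t'])
    return -R.T@t,R.T@d
def plane(c,u,v,z):
    o,d=ray(c,u,v);return o+d*(z-o[2])/d[2]
def tri(c1,a,c2,b):
    o1,d1=ray(c1,*a);o2,d2=ray(c2,*b)
    s=np.linalg.lstsq(np.c_[d1,-d2],o2-o1,rcond=None)[0];p=o1+d1*s[0];q=o2+d2*s[1]
    return (p+q)/2,np.linalg.norm(p-q)
def proj(c,X):
    x=np.array(c['R'])@X+np.array(c['t']);return x[:2]/x[2]*[c['fx'],c['fy']]+[c['cx'],c['cy']]
def cloud(c,d):
    v,u=np.mgrid[:480,:640];X=np.stack([(u-c['cx'])/c['fx']*d,(v-c['cy'])/c['fy']*d,d],-1)-np.array(c['t'])
    return X@np.array(c['R'])
def crop(p,x0,y0,w,h,s,f):
    i=cv2.resize(p[y0:y0+h,x0:x0+w,::-1],None,fx=s,fy=s,interpolation=cv2.INTER_CUBIC)
    for k in range(0,w,20): cv2.putText(i,str(x0+k),(k*s,8),0,.3,(0,0,255));cv2.line(i,(k*s,8),(k*s,14),(0,0,255))
    for k in range(0,h,20): cv2.putText(i,str(y0+k),(0,k*s+4),0,.3,(0,0,255))
    cv2.imwrite(f,i)
E
python3 - <<'E'
from h import *
a=load('scene0');b=load('side0')
crop(a['p'],260,150,160,120,5,'pics/c1.png');crop(b['p'],215,190,110,90,7,'pics/c2.png');crop(b['p'],330,170,150,160,3,'pics/c3.png');crop(a['p'],255,255,150,140,4,'pics/c4.png')
for n,c in(('scene',a),('side',b)):
    X=cloud(c,c['d']);ok=c['d']>0
    # height map stats
    for nm,zl,zh in(('press top',.06,.09),('bar',.118,.14),('cab',.062,.075)):
        m=ok&(X[...,2]>zl)&(X[...,2]<zh)&(X[...,0]>.3)&(X[...,0]<.9)&(X[...,1]>-.4)&(X[...,1]<.4)
        mm=m.astype(np.uint8);k,l,st,ce=cv2.connectedComponentsWithStats(mm)
        for i in range(1,k):
            if st[i,4]>25: q=X[l==i];print(n,nm,st[i],np.round(q.mean(0),3),np.round(q.min(0),3),np.round(q.max(0),3),c['p'][l==i].mean(0).round())
E
```

```text
scene press top [ 342  171   52   55 1525] [0.524 0.226 0.073] [0.446 0.135 0.06 ] [0.581 0.303 0.088] [178. 178. 183.]
scene press top [349 265  17  16 139] [ 0.67  -0.002  0.083] [ 0.648 -0.022  0.06 ] [0.694 0.019 0.09 ] [158. 156. 162.]
scene press top [264 276  57  58 380] [ 0.59  -0.192  0.065] [ 0.581 -0.298  0.06 ] [ 0.601 -0.081  0.077] [140. 138. 145.]
scene press top [ 271  281  113  106 1870] [ 0.741 -0.223  0.073] [ 0.609 -0.303  0.06 ] [ 0.824 -0.076  0.09 ] [136. 134. 141.]
scene press top [327 313  42  53 251] [ 0.78  -0.187  0.087] [ 0.769 -0.27   0.079] [ 0.79  -0.091  0.09 ] [107. 106. 111.]
scene bar [338 165  24  25 138] [0.464 0.216 0.131] [0.455 0.166 0.118] [0.472 0.27  0.14 ] [78. 76. 75.]
scene cab [ 342  171   52   55 1064] [0.524 0.227 0.071] [0.446 0.136 0.062] [0.58  0.303 0.075] [178. 178. 184.]
scene cab [264 276  57  57 318] [ 0.591 -0.191  0.066] [ 0.581 -0.298  0.062] [ 0.601 -0.081  0.075] [142. 140. 146.]
scene cab [288 281  40  44 218] [ 0.618 -0.16   0.07 ] [ 0.61  -0.244  0.062] [ 0.626 -0.076  0.075] [152. 150. 158.]
scene cab [ 271  319  113 
[... 1055 characters left out ...]
 77.]
side bar [461 251   5   8  29] [ 0.79  -0.295  0.13 ] [ 0.786 -0.299  0.12 ] [ 0.797 -0.289  0.139] [126. 120. 118.]
side bar [429 269   5  10  34] [ 0.666 -0.294  0.129] [ 0.661 -0.298  0.118] [ 0.671 -0.286  0.14 ] [102.  99. 100.]
side cab [223 216  68  40 908] [0.506 0.202 0.072] [0.445 0.134 0.062] [0.578 0.301 0.075] [188. 186. 186.]
side cab [340 244  17   8  58] [ 0.66  -0.019  0.069] [ 0.648 -0.03   0.062] [0.681 0.008 0.075] [142. 141. 137.]
side cab [ 352  255  117   53 1842] [ 0.661 -0.215  0.072] [ 0.609 -0.304  0.062] [ 0.821 -0.076  0.075] [147. 143. 147.]
side cab [344 268  66  45 402] [ 0.587 -0.197  0.066] [ 0.578 -0.3    0.062] [ 0.599 -0.08   0.07 ] [152. 149. 152.]
```

View pics/c1.png

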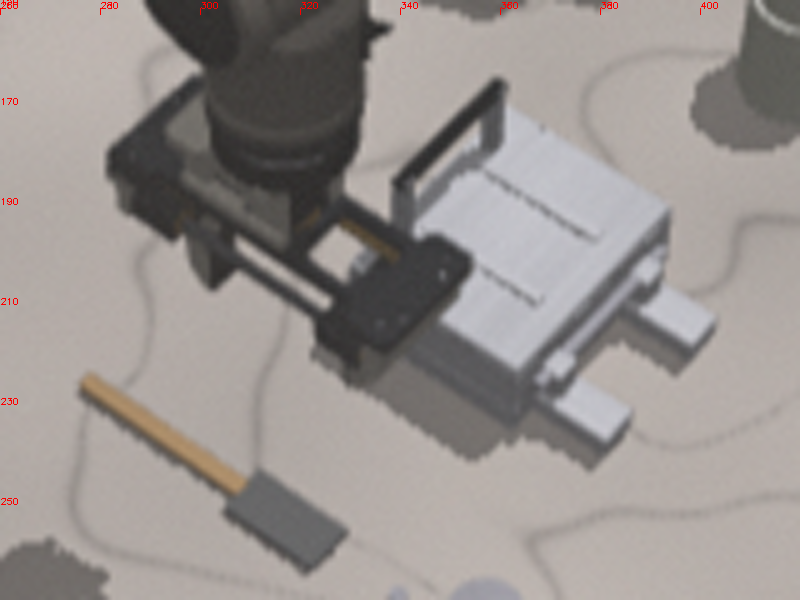

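View pics/c2.png

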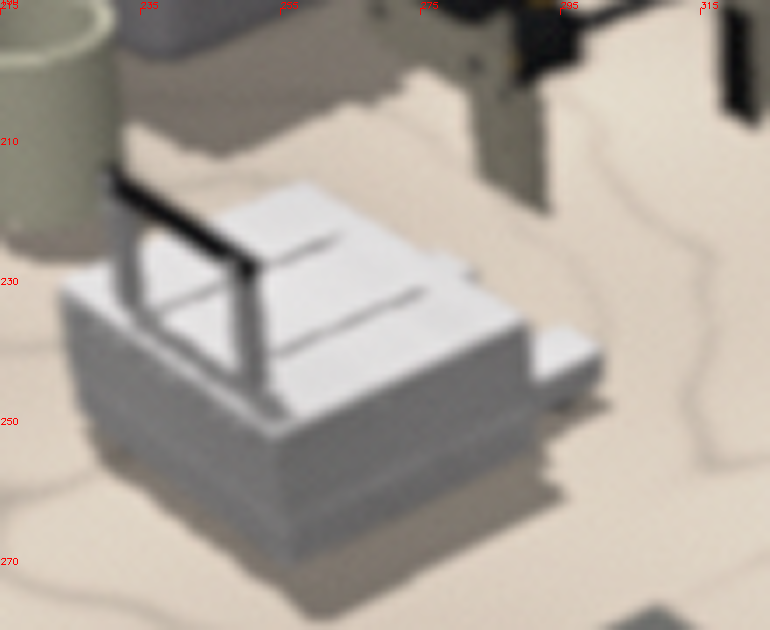

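View pics/c3.png

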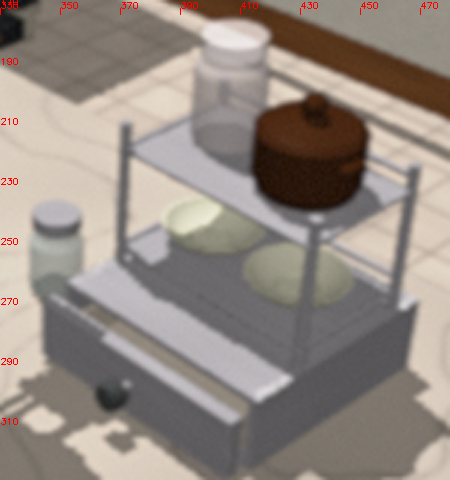

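View pics/c4.png

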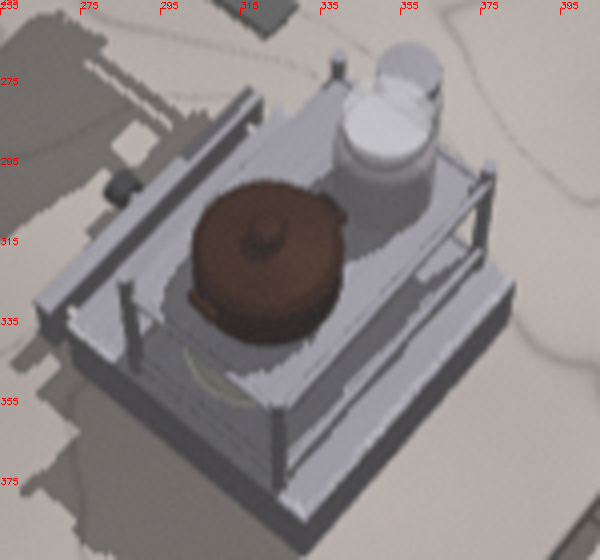

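The crops show the press bar from (340,187) to (359,168) in scene and (231,216) to (250,228) in side. The knob is at (285,302) in scene and (364,301) in side, and the drawer is slightly open. Next I'll fit poses from the clouds.

```bash
python3 - <<'E'
from h import *
a=load('scene0');b=load('side0');print(tri(a,(340,187),b,(250,228)),tri(a,(359,168),b,(231,216)))
print('knob',tri(a,(285.3,302),b,(364.3,300.5)))
for n,c in(('scene',a),('side',b)):
    X=cloud(c,c['d']);Z=X[...,2];pp=c['p'].astype(int)
    def rect(nm,m):
        q=X[m][:,:2].astype(np.float32);r=cv2.minAreaRect(q*1000);print(n,nm,len(q),np.round(r[0],0),np.round(r[1],0),round(r[2],2),np.round(q.min(0),3),np.round(q.max(0),3))
    ok=c['d']>0
    lid=ok&(Z>.074)&(Z<.082)&(X[...,0]<.6)&(X[...,1]>.1)&(X[...,1]<.35)&(pp.sum(-1)>330)
    rect('lidtop',lid)
    bar=ok&(Z>.118)&(Z<.14)&(X[...,0]<.5)&(X[...,1]>.1)&(X[...,1]<.35)&(pp.sum(-1)<260)
    rect('bar',bar); q=X[bar]; print(np.polyfit(q[:,1],q[:,0],1),q.mean(0))
    dr=ok&(Z>.062)&(Z<.07)&(X[...,0]<.6)&(X[...,0]>.55)&(X[...,1]<-.05);rect('panel top',dr);q=X[dr];print(np.polyfit(q[:,1],q[:,0],1))
    cab=ok&(Z>.067)&(Z<.077)&(X[...,0]>.6)&(X[...,1]<-.05)&(X[...,1]>-.32);rect('cab',cab)
    kn=ok&(Z>.02)&(Z<.056)&(X[...,0]<.582)&(X[...,0]>.5)&(X[...,1]<-.1)&(X[...,1]>-.27)&(pp.sum(-1)<200);rect('knob',kn)
    kn=(X[...,0]<.56)&kn;rect('knob',kn);print(np.round(np.c_[X[kn].min(0),X[kn].mean(0),X[kn].max(0)],3).tolist())
# edges left/right of cabinet vs x
X=cloud(a,a['d']);Z=X[...,2]
for lo in np.arange(.61,.83,.02):
    m=(Z>.067)&(Z<.077)&(X[...,0]>lo)&(X[...,0]<lo+.02)&(X[...,1]<-.05)&(X[...,1]>-.35)
    print(round(lo,2),X[m][:,1].min().round(4),X[m][:,1].max().round(4))
E
```

```text
(array([0.46586134, 0.16966128, 0.12922899]), np.float64(0.0013508641882373827)) (array([0.46382174, 0.26388587, 0.12811081]), np.float64(0.0015109146778228006))
knob (array([ 0.56017016, -0.18633757,  0.03840955]), np.float64(0.005966486552497694))
scene lidtop 548 [515. 217.] [161. 131.] 89.34 [0.449 0.136] [0.581 0.297]
scene bar 373 [-32. 229.] [ 213. 1012.] 88.44 [-0.539  0.136] [0.472 0.349]
[-1.9098974   0.20206965] [-0.24722729  0.23524664  0.12996474]
scene panel top 291 [ 576. -423.] [685.  48.] 89.95 [ 0.551 -0.766] [ 0.6   -0.081]
[0.01675584 0.59338387]
scene cab 1310 [ 712. -191.] [222. 224.] 89.55 [ 0.6   -0.303] [ 0.823 -0.08 ]
scene knob 15 [ 568. -194.] [21. 11.] 56.33 [ 0.558 -0.202] [ 0.57  -0.182]
scene knob 1 [ 558. -198.] [0. 0.] 0.0 [ 0.558 -0.198] [ 0.558 -0.198]
[[0.558, 0.558, 0.558], [-0.198, -0.198, -0.198], [0.048, 0.048, 0.048]]
side lidtop 662 [510. 217.] [131. 160.] 1.4 [0.445 0.137] [0.577 0.298]
side bar 75 [462. 220.] [ 12. 105.] 1.98 [0.455 0.168] [0.47  0.273]
[-0.03337851  0.4680549 ] [0.46085128 0.2158161  0.13373093]
side panel top 412 [ 576. -438.] [716.  47.] 89.98 [ 0.553 -0.796] [ 0.6  -0.08]
[0.01763451 0.59090107]
side cab 1857 [1546. -180.] [1878.  230.] 0.73 [ 0.609 -0.304] [ 2.484 -0.053]
side knob 60 [ 564. -195.] [19. 30.] 73.67 [ 0.55  -0.203] [ 0.58  -0.182]
side knob 46 [ 552. -193.] [ 8. 20.] 20.18 [ 0.55  -0.202] [ 0.559 -0.182]
[[0.55, 0.554, 0.559], [-0.202, -0.193, -0.182], [0.031, 0.041, 0.051]]
0.61 -0.2998 -0.0796
0.63 -0.301 -0.2588
0.65 -0.3006 -0.2598
0.67 -0.3008 -0.2906
0.69 -0.3019 -0.2902
0.71 -0.3005 -0.2913
0.73 -0.3011 -0.2908
0.75 -0.301 -0.2905
0.77 -0.3028 -0.2914
0.79 -0.3022 -0.0816
0.81 -0.302 -0.0811
```

```bash
cat >> h.py <<'E'
from scipy.spatial.transform import Rotation as Ro
def tool(s): return np.array(s['tool_pos']),Ro.from_euler('xyz',s['tool_rot']).as_matrix()
def togo(s,target,yaw_extra=0):
    p,R=tool(s);return R.T@(np.array(target)-p)
E
python3 - <<'E'
from h import *
from cell import robot
s=robot.observe();p,R=tool(s);print(p.round(4));print(R.round(3));print(togo(s,(.559,-.192,.12)).round(4))
E
```

```text
[5.246e-01 1.000e-04 1.961e-01]
[[-0.001  0.     1.   ]
 [ 0.     1.    -0.   ]
 [-1.     0.    -0.001]]
[ 0.076  -0.1921  0.0345]
```

Request:
move_arm(deltas=[{"dp": [0,-0.19,0.035],"turn": [85,0,0]},{"dp": [0,-0.19,0.035],"turn": [85,0,0]},{"dp": [0,-0.19,0.035],"turn": [85,0,0]},{"dp": [0,-0.19,0.035],"turn": [85,0,0]},{"dp": [0,-0.19,0.035],"turn": [85,0,0]},{"dp": [0,-0.19,0.035],"turn": [85,0,0]},{"dp": [0,-0.19,0.035],"turn": [85,0,0]},{"dp": [0,-0.19,0.035],"turn": [85,0,0]},{"dp": [0,-0.19,0.035],"turn": [85,0,0]},{"dp": [0,-0.19,0.035],"turn": [85,0,0]}], hand=0.06)

```text
time: 1.1
tool_pos: [0.5597, -0.1899, 0.1962]
tool_rot: [-2.137, 1.57, 2.657]
contact_force: [-1.4, -0.9, -0.8]
opening: 0.0601
```

```bash
python3 - <<'E'
from h import *
from cell import robot
s=robot.observe();p,R=tool(s);print(s['time'],p.round(4),s['qpos']);print(R.round(3))
ci=robot.camera_info('wrist');pic,d=robot.read_camera('wrist');cv2.imwrite('pics/w1.png',pic[:,:,::-1]);np.savez('w1.npz',p=pic,d=d,**ci)
for t in[(.559,-.192,.12),(.559,-.192,.019)]: print(proj(ci,np.array([*t[:2],.038])), togo(s,t).round(4))
E
```

```text
1.1 [ 0.5597 -0.1899  0.1962] [-4.56706541e-01  4.65438133e-01  1.33305947e+00  3.37447400e-05
  1.34426926e+00  1.03288436e+00]
[[-0.001  0.997  0.081]
 [ 0.001  0.081 -0.997]
 [-1.    -0.001 -0.001]]
[323.65924862 223.35391533] [ 0.0762 -0.0008  0.0021]
[323.65924862 223.35391533] [ 0.1772 -0.0007  0.0022]
```

View pics/w1.png

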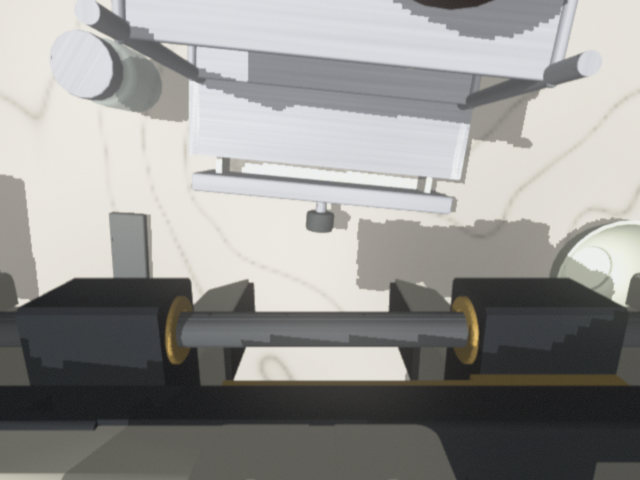

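Wrist view: the knob is at (320,220), within about 2 mm of the prediction, and the drawer panel is parallel to the jaws. Descending onto it.

Request:
move_arm(deltas=[{"dp": [0.04,-0.001,0],"turn": [5,0,0]},{"dp": [0.08,-0.001,0],"turn": [5,0,0]},{"dp": [0.12,-0.001,0],"turn": [5,0,0]},{"dp": [0.15,-0.001,0],"turn": [5,0,0]},{"dp": [0.17,-0.001,0],"turn": [5,0,0]},{"dp": [0.176,-0.001,0],"turn": [5,0,0]},{"dp": [0.176,-0.001,0],"turn": [5,0,0]}])

```text
time: 1.85
tool_pos: [0.5586, -0.1898, 0.02]
tool_rot: [-2.055, 1.569, 2.659]
contact_force: [0.3, -0.2, 1.3]
opening: 0.0599
```

Request:
move_arm(deltas=[{"dp": [0,0,0],"turn": [0,0,0]},{"dp": [0,0,0],"turn": [0,0,0]},{"dp": [0,0,0],"turn": [0,0,0]},{"dp": [0,0,0],"turn": [0,0,0]},{"dp": [0,0,0],"turn": [0,0,0]}], hand=0.015, squeeze=20)

```text
time: 2.35
tool_pos: [0.5592, -0.1902, 0.0212]
tool_rot: [1.144, 1.57, -0.426]
contact_force: [-0.5, -0.2, -0.8]
opening: 0.0246
```

```bash
python3 - <<'E'
from h import *
from cell import robot
s=robot.observe();p,R=tool(s);print(s['time'],p.round(4),s['opening'],s['contact_force']);print(R.round(3))
E
```

```text
2.35 [ 0.5592 -0.1902  0.0212] 0.02462746611868491 [-0.52027703 -0.20652525 -0.75766323]
[[ 0.001  1.     0.   ]
 [-0.     0.    -1.   ]
 [-1.     0.001  0.   ]]
```

Opening reads 24.6 mm, so the knob is held. Pulling.

Request:
move_arm(deltas=[{"dp": [0,-0.015,0],"turn": [0,0,0]},{"dp": [0,-0.035,0],"turn": [0,0,0]},{"dp": [0,-0.055,0],"turn": [0,0,0]},{"dp": [0,-0.075,0],"turn": [0,0,0]},{"dp": [0,-0.095,0],"turn": [0,0,0]},{"dp": [0,-0.11,0],"turn": [0,0,0]},{"dp": [0,-0.118,0],"turn": [0,0,0]},{"dp": [0,-0.118,0],"turn": [0,0,0]},{"dp": [0,-0.118,0],"turn": [0,0,0]}])

```text
time: 3.25
tool_pos: [0.4419, -0.1904, 0.021]
tool_rot: [1.112, 1.569, -0.459]
contact_force: [0.1, -0.2, -0.7]
opening: 0.0149
```

Request:
move_arm(deltas=[{"dp": [0,0,0],"turn": [0,0,0]},{"dp": [0,0,0],"turn": [0,0,0]},{"dp": [0,0,0],"turn": [0,0,0]},{"dp": [-0.02,0,0],"turn": [0,0,0]},{"dp": [-0.05,0,0],"turn": [0,0,0]},{"dp": [-0.1,0,0],"turn": [0,0,0]},{"dp": [-0.15,0,0],"turn": [0,0,0]},{"dp": [-0.18,0,0],"turn": [0,0,0]}], hand=0.06)

```text
time: 4.05
tool_pos: [0.4421, -0.1906, 0.2046]
tool_rot: [1.018, 1.566, -0.552]
contact_force: [1.5, -0.5, -0.4]
opening: 0.0597
```

```bash
python3 - <<'E'
from h import *
from cell import robot
s=robot.observe();p,R=tool(s);print(s['time'],p.round(4),s['opening'],s['contact_force']);print(R.round(3))
print(togo(s,(.425,.217,.2)).round(4))
ci=robot.camera_info('scene');pic,d=robot.read_camera('scene');crop(pic,220,140,200,240,2,'pics/s2.png')
X=cloud(ci,d);Z=X[...,2];m=(Z>.058)&(Z<.072)&(X[...,0]>.42)&(X[...,0]<.6)&(X[...,1]<-.06)&(X[...,1]>-.32);q=X[m];print(q.min(0).round(3),q.max(0).round(3))
E
```

```text
4.05 [ 0.4421 -0.1906  0.2046] 0.05970339287585387 [ 1.54587553 -0.45321758 -0.44973444]
[[ 0.004  1.     0.   ]
 [-0.003  0.    -1.   ]
 [-1.     0.004  0.003]]
[ 0.0034 -0.017  -0.4076]
[ 0.573 -0.3    0.058] [ 0.599 -0.078  0.072]
```

View pics/s2.png

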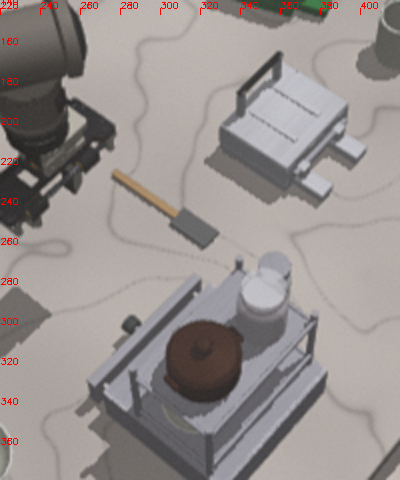

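The knob slipped out of the pads: the opening ended at 14.9 mm, and the panel moved only a few mm. I'll re-measure the knob and pull again with a firmer grip, more slowly.

```bash
python3 - <<'E'
from h import *
from cell import robot
ci=robot.camera_info('side');pic,d=robot.read_camera('side');crop(pic,330,230,120,100,6,'pics/d2.png')
ci2=robot.camera_info('scene');pic2,d2=robot.read_camera('scene');crop(pic2,255,265,80,80,7,'pics/d3.png')
for c,p,dd in((ci,pic,d),(ci2,pic2,d2)):
    X=cloud(c,dd);Z=X[...,2];m=(Z>.02)&(Z<.056)&(X[...,0]>.5)&(X[...,0]<.57)&(X[...,1]<-.165)&(X[...,1]>-.215);q=X[m];print(len(q),q.min(0).round(4),q.max(0).round(4))
    m=(Z>.062)&(Z<.069)&(X[...,0]>.5)&(X[...,0]<.6)&(X[...,1]<-.165)&(X[...,1]>-.215);q=X[m];print(len(q),q.min(0).round(4),q.max(0).round(4))
E
```

```text
97 [ 0.5485 -0.2043  0.0291] [ 0.5684 -0.1749  0.0534]
83 [ 0.5796 -0.2149  0.0621] [ 0.5978 -0.1655  0.0688]
57 [ 0.5499 -0.2016  0.0289] [ 0.5695 -0.1736  0.0552]
53 [ 0.5827 -0.2147  0.0621] [ 0.5978 -0.1662  0.069 ]
```

View pics/d2.png

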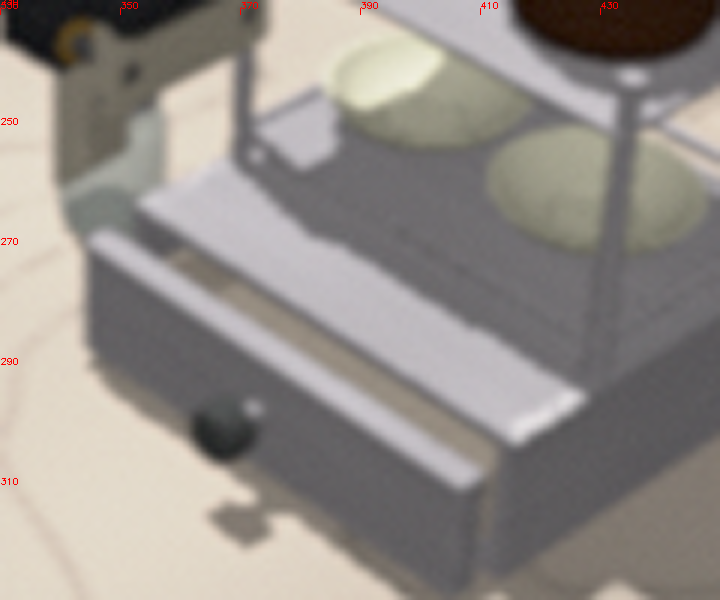

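View pics/d3.png

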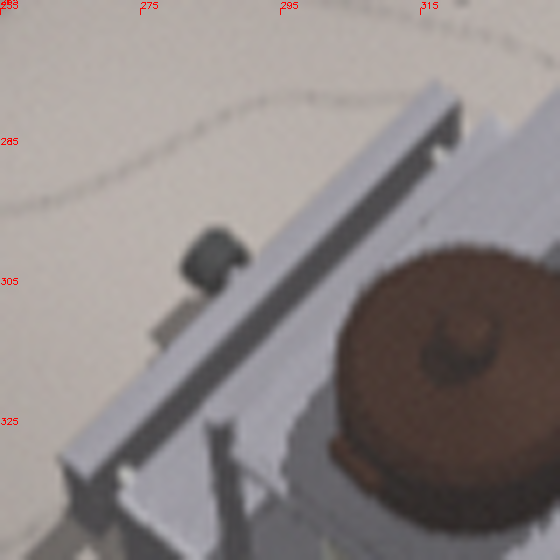

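The drawer has not moved; the knob is still at about (0.559, -0.19, 0.038).

Request:
move_arm(deltas=[{"dp": [0.04,0.05,0],"turn": [0,0,0]},{"dp": [0.07,0.09,0],"turn": [0,0,0]},{"dp": [0.1,0.117,0],"turn": [0,0,0]},{"dp": [0.14,0.117,0],"turn": [0,0,0]},{"dp": [0.17,0.117,0],"turn": [0,0,0]},{"dp": [0.184,0.117,0],"turn": [0,0,0]},{"dp": [0.184,0.117,0],"turn": [0,0,0]},{"dp": [0.184,0.117,0],"turn": [0,0,0]}])

```text
time: 5.0
tool_pos: [0.5584, -0.1904, 0.0174]
tool_rot: [1.15, 1.57, -0.421]
contact_force: [-0.5, 0.6, 0.9]
opening: 0.0598
```

Request:
move_arm(deltas=[{"dp": [0,0,0],"turn": [0,0,0]},{"dp": [0,0,0],"turn": [0,0,0]},{"dp": [0,0,0],"turn": [0,0,0]},{"dp": [0,0,0],"turn": [0,0,0]},{"dp": [0,0,0],"turn": [0,0,0]},{"dp": [0,0,0],"turn": [0,0,0]}], hand=0.0, squeeze=55)

```text
time: 5.6
tool_pos: [0.5579, -0.1882, 0.0169]
tool_rot: [-3.063, 1.567, 1.649]
contact_force: [1.4, 12.5, 5.7]
opening: 0.0168
```

Request:
move_arm(deltas=[{"dp": [0,-0.003,0],"turn": [0,0,0]},{"dp": [0,-0.007,0],"turn": [0,0,0]},{"dp": [0,-0.012,0],"turn": [0,0,0]},{"dp": [0,-0.017,0],"turn": [0,0,0]},{"dp": [0,-0.02,0],"turn": [0,0,0]}])

```text
time: 6.1
tool_pos: [0.5412, -0.1888, 0.0208]
tool_rot: [1.555, 1.563, -0.016]
contact_force: [2.0, 11.6, 24.7]
opening: -0.0
```

```bash
python3 - <<'E'
from h import *
from cell import robot
for n in('side','scene'):
    pic,d=robot.read_camera(n)
    crop(pic,*((320,200,120,120,5) if n=='side' else (235,235,120,120,5)),f'pics/e_{n}.png')
s=robot.observe();print(s['time'],s['tool_pos'],s['contact_force'],s['torque'],s['opening'])
pic,d=robot.read_camera('wrist');cv2.imwrite('pics/e_w.png',pic[:,:,::-1])
E
```

```text
6.2 [ 0.5407735  -0.18883034  0.0208053 ] [-0.94350268 10.54081511 25.51911053] [2.02163511 0.22611385 0.04534771] 4.6397568702628226e-05
```

View pics/e_side.png

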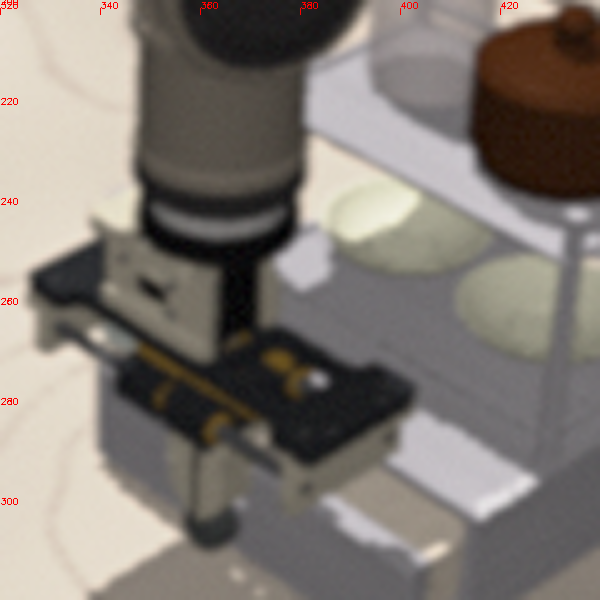

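View pics/e_w.png

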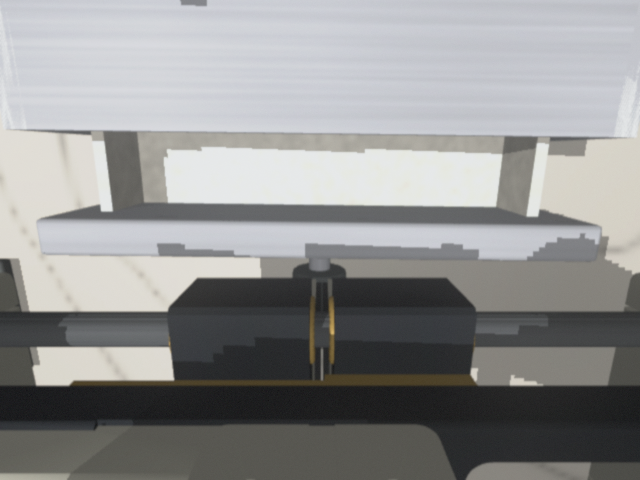

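View pics/e_scene.png

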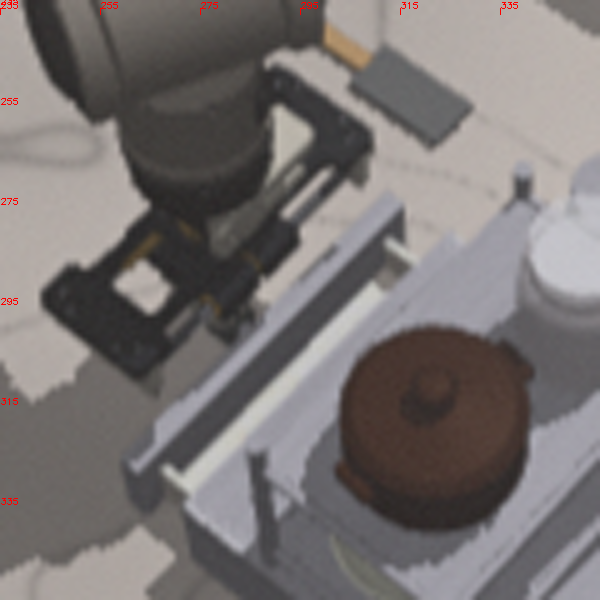

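```bash
python3 - <<'E'
from h import *
from cell import robot
s=robot.observe();p,R=tool(s);print(p,R.round(3),s['qpos'])
for n in('side','wrist','scene'):
    c=robot.camera_info(n)
    print(n,'tcp',proj(c,p).round(1),'grasp',proj(c,p-.019*R[:,0]).round(1),'knob@x',[(x,proj(c,np.array([x,-.19,.038])).round(1)) for x in(.52,.53,.54,.55,.56)])
    print('paneltop front', [(x,proj(c,np.array([x,-.19,.066])).round(1)) for x in(.53,.55,.57)])
w=robot.camera_info('wrist');print(-w['R'].T@w['t'],w['R'].round(2))
pic,d=robot.read_camera('side');c=robot.camera_info('side');X=cloud(c,d)
for v in range(284,312,3): print(v,[X[v,u].round(3).tolist() for u in(354,358,361,365)])
E
```

```text
[ 0.54076347 -0.18885223  0.02079544] [[ 0.007  1.    -0.   ]
 [ 0.    -0.    -1.   ]
 [-1.     0.007 -0.   ]] [-0.47169827  0.61505545  1.60836948  0.00397291  0.91215015  1.09682148]
side tcp [360.2 310.5] grasp [360.4 304.6] knob@x [(0.52, array([354.7, 309. ])), (0.53, array([357.6, 307.3])), (0.54, array([360.5, 305.5])), (0.55, array([363.4, 303.8])), (0.56, array([366.3, 302.1]))]
paneltop front [(0.53, array([357.9, 298.3])), (0.55, array([363.8, 294.9])), (0.57, array([369.6, 291.5]))]
wrist tcp [321.4 279.1] grasp [321.4 292.3] knob@x [(0.52, array([323.8, 330.1])), (0.53, array([323.8, 311.4])), (0.54, array([323.8, 292.2])), (0.55, array([323.7, 272.5])), (0.56, array([323.7, 252.3]))]
paneltop front [(0.53, array([324.2, 338.8])), (0.55, array([324.2, 293.9])), (0.57, array([324.1, 246.1]))]
scene tcp [280.3 300.5] grasp [279.8 297.4] knob@x [(0.52, array([274.2, 293.8])), (0.53, array([276.8, 295.8])), (0.54, array([279.4, 297.9])), (0.55, array([282.1, 299.9])), (0.56, array([284.7, 301.9]))]
paneltop front [(0.53, array([276.1, 291.2])), (0.55, array([281.4, 295.3])),
[... 425 characters left out ...]
.101]]
293 [[0.53, -0.176, 0.074], [0.529, -0.19, 0.083], [0.53, -0.2, 0.088], [0.533, -0.21, 0.093]]
296 [[0.532, -0.175, 0.063], [0.53, -0.19, 0.073], [0.529, -0.201, 0.081], [0.537, -0.207, 0.079]]
299 [[0.565, -0.142, 0.016], [0.531, -0.189, 0.063], [0.531, -0.2, 0.069], [0.537, -0.207, 0.07]]
302 [[0.571, -0.136, -0.001], [0.531, -0.19, 0.054], [0.529, -0.201, 0.062], [0.55, -0.196, 0.047]]
305 [[0.561, -0.147, 0.002], [0.537, -0.185, 0.038], [0.537, -0.195, 0.044], [0.544, -0.201, 0.045]]
308 [[0.553, -0.155, 0.001], [0.536, -0.186, 0.03], [0.535, -0.196, 0.037], [0.546, -0.2, 0.033]]
311 [[0.544, -0.164, 0.002], [0.555, -0.168, -0.002], [0.559, -0.174, -0.001], [0.567, -0.18, -0.001]]
```

```bash
python3 - <<'E'
from h import *
b=load('side0')
for x in(.479,.571):
  for z in(.197,.227): print(x,z,proj(b,np.array([x,0,z])).round(1))
X=cloud(b,b['d'])
for v in range(196,224,3): print(v,[X[v,u].round(3).tolist() for u in(284,287,290,322)])
crop(b['p'],255,150,100,80,8,'pics/f.png')
E
```

```text
0.479 0.197 [290.8 229.1]
0.479 0.227 [290.2 218.6]
0.571 0.197 [319.  216.8]
0.571 0.227 [318.8 206.5]
196 [[0.437, -0.037, 0.318], [0.449, -0.033, 0.312], [0.454, -0.037, 0.312], [0.573, -0.01, 0.26]]
199 [[0.435, -0.04, 0.312], [0.447, -0.035, 0.306], [0.452, -0.04, 0.306], [0.574, -0.009, 0.251]]
202 [[0.438, -0.036, 0.302], [0.443, -0.039, 0.301], [0.473, -0.01, 0.279], [0.571, -0.012, 0.245]]
205 [[0.439, -0.033, 0.292], [0.465, -0.01, 0.274], [0.472, -0.011, 0.272], [0.573, -0.01, 0.235]]
208 [[0.46, -0.003, 0.265], [0.463, -0.01, 0.266], [0.472, -0.011, 0.264], [0.843, 0.305, -0.001]]
211 [[0.461, -0.001, 0.256], [0.461, -0.013, 0.261], [0.47, -0.013, 0.257], [0.827, 0.288, 0.0]]
214 [[0.465, 0.005, 0.243], [0.461, -0.012, 0.252], [0.468, -0.015, 0.25], [0.813, 0.271, 0.001]]
217 [[0.707, 0.344, -0.001], [0.462, -0.011, 0.243], [0.469, -0.013, 0.241], [0.801, 0.257, -0.001]]
220 [[0.692, 0.325, 0.001], [0.699, 0.317, 0.001], [0.709, 0.314, -0.001], [0.785, 0.238, 0.002]]
223 [[0.681, 0.31, -0.0], [0.689, 0.304, -0.001], [0.697, 0.298, -0.001], [0.774, 0.225, 0.001]]
```

View pics/f.png

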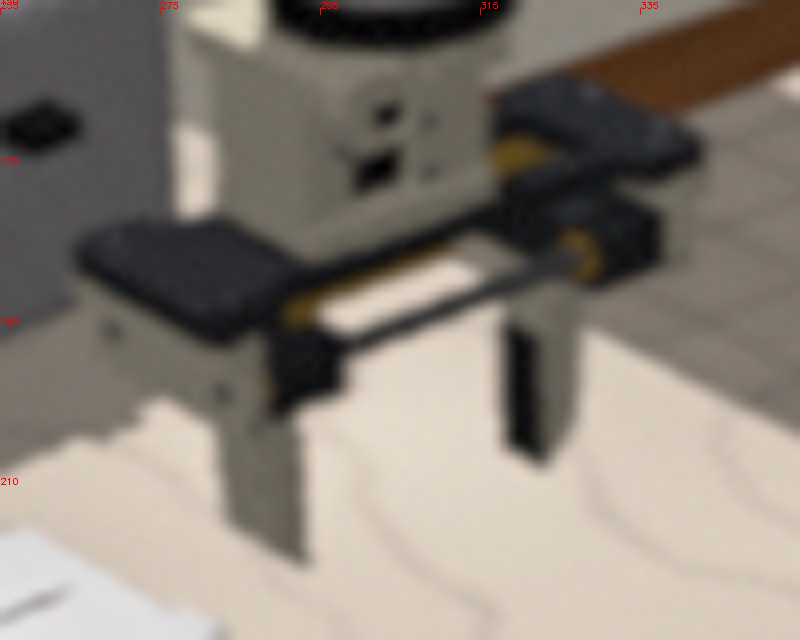

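```bash
python3 - <<'E'
from cell import robot
print([a for a in dir(robot) if not a.startswith('_')], robot.tcp_to_grasp)
s=robot.observe();print(s['contact_force'],s['joint_efforts'])
E
```

```text
['IKError', 'camera_info', 'hand_in', 'observe', 'read_camera', 'tcp_to_grasp'] 0.0188
[-0.87770807 11.33379195 26.40687413] [-5.72055906e+00 -3.74449825e+01 -1.53683066e+01 -2.29474671e+00
 -1.88971035e+00  2.24824593e-02]
```

Depth puts the real fingertips about 30 mm above the reported TCP, and they are now resting on top of the knob. I'll lift clear and measure the tips properly while shut.

Request:
move_arm(deltas=[{"dp": [-0.03,0,0],"turn": [0,0,0]},{"dp": [-0.07,0,0],"turn": [0,0,0]},{"dp": [-0.1,-0.03,0],"turn": [0,0,0]},{"dp": [-0.12,-0.05,0],"turn": [0,0,0]},{"dp": [-0.12,-0.05,0],"turn": [0,0,0]}])

```text
time: 6.8
tool_pos: [0.4878, -0.1907, 0.1397]
tool_rot: [1.003, 1.566, -0.569]
contact_force: [-0.6, 0.2, 0.1]
opening: 0.0003
```

```bash
python3 - <<'E'
from h import *
from cell import robot
s=robot.observe();p,R=tool(s);print(p,s['contact_force'],s['opening'])
for n in('side','scene'):
    c=robot.camera_info(n);pic,d=robot.read_camera(n);X=cloud(c,d)
    u,v=proj(c,p).round().astype(int);print(n,'tcp px',u,v,'10mm up',proj(c,p+[0,0,.03]).round(1))
    m=(abs(X[...,0]-p[0])<.03)&(abs(X[...,1]-p[1])<.04)&(X[...,2]<p[2]+.06)&(X[...,2]>.075)
    q=X[m];o=np.argsort(q[:,2]);print(len(q),q[o[:12]].round(3).tolist())
    crop(pic,u-50,v-50,100,80,7,f'pics/g_{n}.png')
E
```

```text
[ 0.48776943 -0.19070129  0.13973021] [-0.56529726  0.19925421  0.06419151] 0.00025374764263286914
side tcp px 346 281 10mm up [346.  270.4]
134 [[0.479, -0.187, 0.17], [0.478, -0.191, 0.173], [0.48, -0.189, 0.173], [0.477, -0.196, 0.173], [0.477, -0.186, 0.174], [0.477, -0.199, 0.175], [0.478, -0.195, 0.175], [0.478, -0.185, 0.175], [0.481, -0.188, 0.176], [0.479, -0.197, 0.176], [0.476, -0.19, 0.176], [0.476, -0.184, 0.178]]
scene tcp px 262 270 10mm up [261.5 264.1]
34 [[0.495, -0.181, 0.165], [0.499, -0.189, 0.169], [0.497, -0.195, 0.17], [0.498, -0.199, 0.171], [0.499, -0.192, 0.173], [0.499, -0.188, 0.174], [0.497, -0.19, 0.174], [0.497, -0.198, 0.174], [0.495, -0.184, 0.175], [0.497, -0.186, 0.175], [0.498, -0.195, 0.176], [0.498, -0.203, 0.176]]
```

View pics/g_side.png

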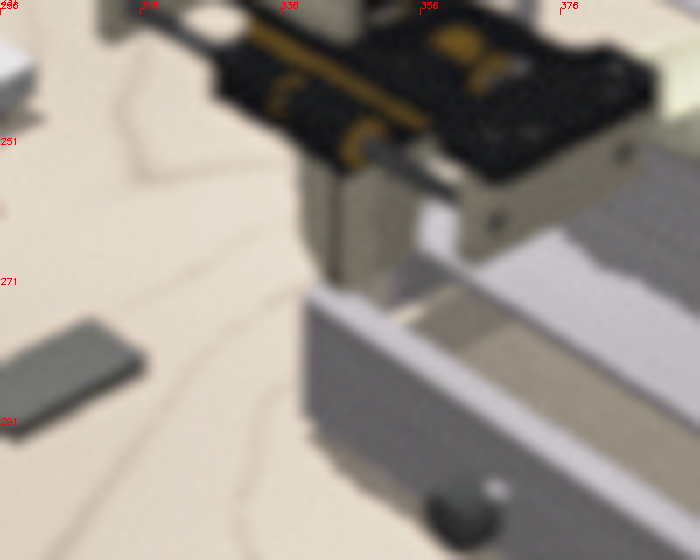

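View pics/g_scene.png

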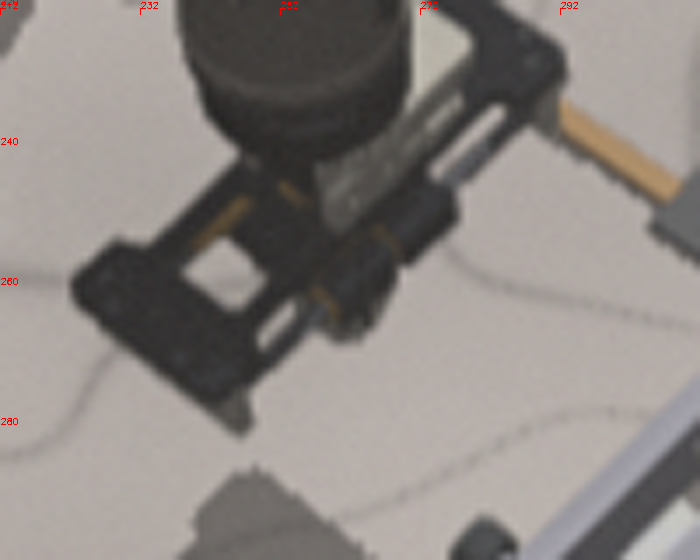

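The shut fingertips project at TCP + 30 mm (side pixel (345,271) against a predicted (346,270.4)). The true tips are therefore 30 mm short of the reported TCP along tool x, and I'll correct for that from here on. Knob is now at x≈0.546, so I need reported z≈-0.009.

Request:
move_arm(deltas=[{"dp": [0,0.03,0],"turn": [0,0,0]},{"dp": [0,0.058,0],"turn": [0,0,0]},{"dp": [0,0.058,0],"turn": [0,0,0]},{"dp": [0.04,0.058,0],"turn": [0,0,0]},{"dp": [0.08,0.058,0],"turn": [0,0,0]},{"dp": [0.11,0.058,0],"turn": [0,0,0]},{"dp": [0.135,0.058,0],"turn": [0,0,0]},{"dp": [0.145,0.058,0],"turn": [0,0,0]},{"dp": [0.148,0.058,0],"turn": [0,0,0]},{"dp": [0.148,0.058,0],"turn": [0,0,0]}], hand=0.06, squeeze=30)

```text
time: 7.9
tool_pos: [0.5463, -0.1901, -0.0112]
tool_rot: [1.23, 1.571, -0.34]
contact_force: [-0.1, -1.0, 0.4]
opening: 0.06
```

Request:
move_arm(deltas=[{"dp": [0,0,0],"turn": [0,0,0]},{"dp": [0,0,0],"turn": [0,0,0]},{"dp": [0,0,0],"turn": [0,0,0]},{"dp": [0,0,0],"turn": [0,0,0]},{"dp": [0,0,0],"turn": [0,0,0]}], hand=0.01)

```text
time: 8.4
tool_pos: [0.5458, -0.1874, -0.0109]
tool_rot: [-3.019, 1.566, 1.692]
contact_force: [0.8, 5.9, 7.1]
opening: 0.025
```

Request:
move_arm(deltas=[{"dp": [0,-0.005,-0.003],"turn": [0,0,0]},{"dp": [0,-0.015,-0.003],"turn": [0,0,0]},{"dp": [0,-0.03,-0.003],"turn": [0,0,0]},{"dp": [0,-0.045,-0.003],"turn": [0,0,0]},{"dp": [0,-0.06,-0.003],"turn": [0,0,0]},{"dp": [0,-0.075,-0.003],"turn": [0,0,0]},{"dp": [0,-0.09,-0.003],"turn": [0,0,0]},{"dp": [0,-0.1,-0.003],"turn": [0,0,0]},{"dp": [0,-0.105,-0.003],"turn": [0,0,0]},{"dp": [0,-0.105,-0.003],"turn": [0,0,0]}])

```text
time: 9.4
tool_pos: [0.4396, -0.1862, -0.0109]
tool_rot: [-2.397, 1.569, 2.315]
contact_force: [-0.7, 5.3, 7.3]
opening: 0.0254
```

```bash
python3 - <<'E'
from h import *
from cell import robot
s=robot.observe();p,R=tool(s);print(p,s['contact_force'],s['opening'],s['time'])
c=robot.camera_info('scene');pic,d=robot.read_camera('scene')
X=cloud(c,d);Z=X[...,2];m=(Z>.06)&(Z<.07)&(X[...,0]>.42)&(X[...,0]<.6)&(((X[...,1]<-.08)&(X[...,1]>-.1))|((X[...,1]<-.28)&(X[...,1]>-.3)));q=X[m];print(q.min(0).round(3),q.max(0).round(3))
crop(pic,235,235,120,120,5,'pics/k.png')
E
```

```text
[ 0.43956741 -0.18618031 -0.01086633] [-0.70913733  5.26636298  7.341636  ] 0.025403947682795473 9.4
[ 0.457 -0.298  0.06 ] [ 0.475 -0.081  0.069]
```

View pics/k.png

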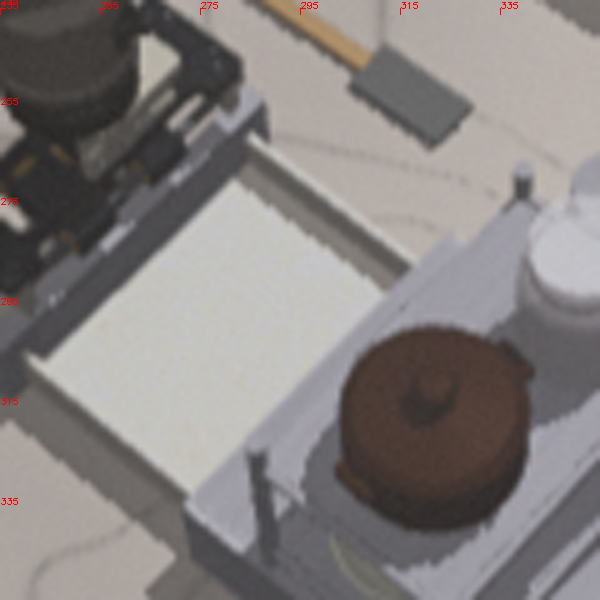

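Drawer is out about 0.133. Now releasing, lifting and going to the front of the press bar.

Request:
move_arm(deltas=[{"dp": [0,0,0],"turn": [0,0,0]},{"dp": [0,0,0],"turn": [0,0,0]},{"dp": [0,0,0],"turn": [0,0,0]},{"dp": [-0.04,0,0],"turn": [0,0,0]},{"dp": [-0.08,0,0],"turn": [0,0,0]},{"dp": [-0.12,0,0],"turn": [0,0,0]},{"dp": [-0.16,-0.01,-0.03],"turn": [0,0,0]},{"dp": [-0.18,-0.015,-0.07],"turn": [0,0,0]},{"dp": [-0.18,-0.015,-0.12],"turn": [0,0,0]},{"dp": [-0.18,-0.015,-0.17],"turn": [0,0,0]}], hand=0.06)

```text
time: 10.45
tool_pos: [0.4261, -0.0161, 0.1696]
tool_rot: [1.295, 1.568, -0.277]
contact_force: [0.6, -0.1, 0.5]
opening: 0.0599
```

Request:
move_arm(deltas=[{"dp": [0,0,-0.05],"turn": [0,0,0]},{"dp": [0,0,-0.1],"turn": [0,0,0]},{"dp": [0,0,-0.15],"turn": [0,0,0]},{"dp": [0,0,-0.2],"turn": [0,0,0]},{"dp": [0,0,-0.233],"turn": [0,0,0]},{"dp": [0,0,-0.233],"turn": [0,0,0]}], hand=0.0, squeeze=10)

```text
time: 11.05
tool_pos: [0.4256, 0.2193, 0.1684]
tool_rot: [2.9, 1.57, 1.333]
contact_force: [0.2, -0.7, -0.4]
opening: 0.0166
```

```bash
python3 - <<'E'
from h import *
from cell import robot
s=robot.observe();p,R=tool(s);print(p,s['contact_force'],s['opening'],s['time']);print(R.round(3));print(togo(s,(.43,.217,.085)).round(4))
E
```

```text
[0.42561887 0.21933976 0.16843292] [ 0.16236602 -0.66010463 -0.3706132 ] 0.016592552872581958 11.05
[[ 0.     1.     0.005]
 [ 0.001  0.005 -1.   ]
 [-1.     0.    -0.001]]
[0.0834 0.0044 0.0024]
```

Request:
move_arm(deltas=[{"dp": [0.04,0.004,0.002],"turn": [0,0,0]},{"dp": [0.07,0.004,0.002],"turn": [0,0,0]},{"dp": [0.083,0.004,0.002],"turn": [0,0,0]},{"dp": [0.083,0.004,0.002],"turn": [0,0,0]}])

```text
time: 11.45
tool_pos: [0.4286, 0.2125, 0.0838]
tool_rot: [-1.178, 1.566, -2.75]
contact_force: [-0.1, 0.6, 0.9]
opening: 0.0006
```

Request:
move_arm(deltas=[{"dp": [0,0.008,0],"turn": [0,0,0]},{"dp": [0,0.016,0],"turn": [0,0,0]},{"dp": [-0.008,0.023,0],"turn": [0,0,0]},{"dp": [-0.02,0.032,0],"turn": [0,0,0]},{"dp": [-0.028,0.041,0],"turn": [0,0,0]},{"dp": [-0.036,0.051,0],"turn": [0,0,0]},{"dp": [-0.043,0.062,0],"turn": [0,0,0]},{"dp": [-0.049,0.073,0],"turn": [0,0,0]},{"dp": [-0.053,0.085,0],"turn": [0,0,0]}])

```text
time: 12.35
tool_pos: [0.5162, 0.214, 0.1406]
tool_rot: [1.918, 1.569, 0.348]
contact_force: [-1.8, 0.6, 2.0]
opening: 0.0007
```

```bash
python3 - <<'E'
from h import *
from cell import robot
s=robot.observe();p,R=tool(s);print(p,s['contact_force'],s['opening'],s['time'])
pic,d=robot.read_camera('side');crop(pic,205,170,120,100,6,'pics/l.png')
E
```

```text
[0.51624883 0.21401185 0.14064767] [-1.84211809  0.59058518  2.03036274] 0.0006526866075260311 12.35
```

View pics/l.png

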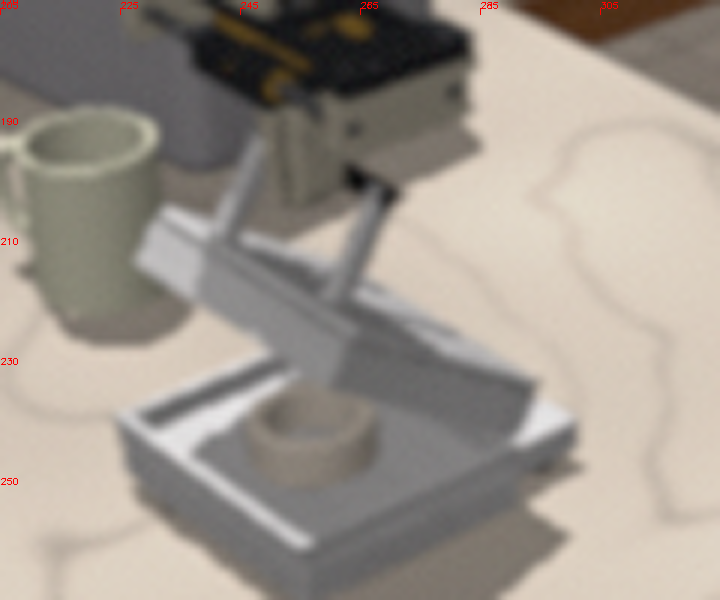

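The lid is lifting (~35–40°) with the fingers behind its bar, and the ring is visible on the floor at (257,238). Continuing the arc.

Request:
move_arm(deltas=[{"dp": [-0.004,0.012,0],"turn": [0,0,0]},{"dp": [-0.006,0.025,0],"turn": [0,0,0]},{"dp": [-0.008,0.038,0],"turn": [0,0,0]},{"dp": [-0.008,0.052,0],"turn": [0,0,0]},{"dp": [-0.008,0.064,0],"turn": [0,0,0]},{"dp": [-0.006,0.077,0],"turn": [0,0,0]},{"dp": [-0.003,0.09,0],"turn": [0,0,0]},{"dp": [0.001,0.102,0],"turn": [0,0,0]},{"dp": [0.006,0.114,0],"turn": [0,0,0]},{"dp": [0.012,0.126,0],"turn": [0,0,0]}])

```text
time: 13.4
tool_pos: [0.6423, 0.2137, 0.1275]
tool_rot: [1.688, 1.569, 0.117]
contact_force: [-0.2, 0.5, -0.2]
opening: 0.0006
```

Request:
move_arm(deltas=[{"dp": [0.008,0.01,0],"turn": [0,0,0]},{"dp": [0.015,0.018,0],"turn": [0,0,0]},{"dp": [0.015,0.018,0],"turn": [0,0,0]}])

```text
time: 13.7
tool_pos: [0.66, 0.2135, 0.1107]
tool_rot: [1.02, 1.57, -0.552]
contact_force: [1.7, -0.9, 1.3]
opening: 0.0005
```

```bash
python3 - <<'E'
from h import *
from cell import robot
s=robot.observe();p,R=tool(s);print(p,s['contact_force'],s['opening'],s['time'])
pic,d=robot.read_camera('side');crop(pic,205,170,120,100,6,'pics/l2.png')
E
```

```text
[0.66003135 0.21349968 0.1106993 ] [ 1.71989001 -0.94437354  1.30549348] 0.00045386342968674386 13.7
```

View pics/l2.png

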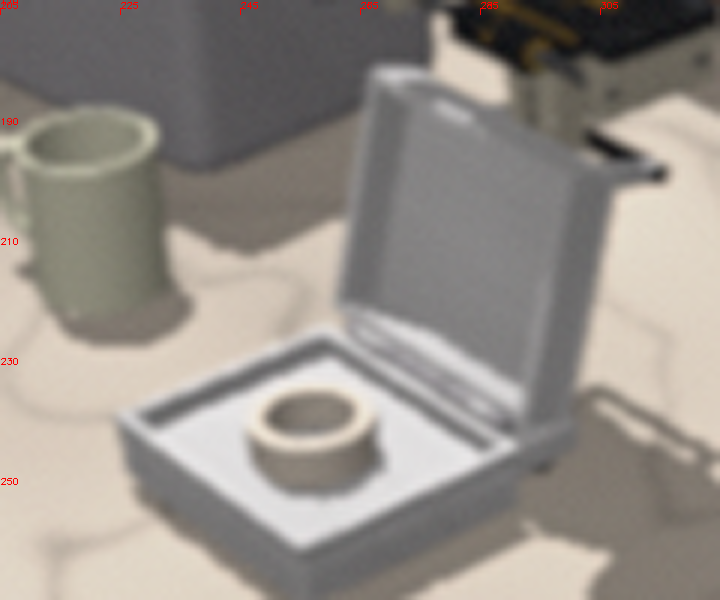

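Request:
move_arm(deltas=[{"dp": [-0.02,0.01,0],"turn": [0,0,0]},{"dp": [-0.05,0.01,0],"turn": [0,0,0]},{"dp": [-0.08,0.0,0],"turn": [0,0,0]},{"dp": [-0.08,-0.03,0],"turn": [0,0,0]},{"dp": [-0.08,-0.08,0],"turn": [0,0,0]},{"dp": [-0.08,-0.12,0],"turn": [0,0,0]},{"dp": [-0.06,-0.16,0],"turn": [0,0,0]},{"dp": [-0.06,-0.18,0],"turn": [0,0,0]},{"dp": [-0.06,-0.18,0],"turn": [0,0,0]}])

```text
time: 14.65
tool_pos: [0.4758, 0.2141, 0.1723]
tool_rot: [-1.448, 1.569, -3.018]
contact_force: [-0.2, 0.3, 0.7]
opening: 0.0002
```

```bash
python3 - <<'E'
from h import *
from cell import robot
s=robot.observe();p,R=tool(s);print(p,s['contact_force'],s['opening'],s['time']);print(R.round(3))
for n,a in(('side',(205,170,120,100,6)),('scene',(320,140,120,100,6))):
    c=robot.camera_info(n);pic,d=robot.read_camera(n);crop(pic,*a,f'pics/m_{n}.png');np.savez('m_'+n,p=pic,d=d,**c)
    X=cloud(c,d);Z=X[...,2]
    m=(Z>.05)&(Z<.058)&(X[...,0]>.455)&(X[...,0]<.56)&(X[...,1]>.15)&(X[...,1]<.28);q=X[m][:,:2].astype(np.float32);print(n,len(q),cv2.minEnclosingCircle(q*1000))
    m=(Z>.1)&(Z<.2)&(X[...,0]>.62)&(X[...,0]<.8)&(X[...,1]>.12)&(X[...,1]<.3)&(pic.astype(int).sum(-1)<200);q=X[m];print('bar',len(q),np.median(q,0).round(3))
c=robot.camera_info('wrist');pic,d=robot.read_camera('wrist');cv2.imwrite('pics/m_w.png',pic[:,:,::-1]);np.savez('m_w',p=pic,d=d,**c)
E
```

```text
[0.47583393 0.21409704 0.17229951] [-0.16760348  0.32060155  0.74948802] 0.0002123960015414981 14.65
[[-0.002  1.     0.002]
 [-0.     0.002 -1.   ]
 [-1.    -0.002  0.   ]]
side 123 ((509.4617614746094, 216.1511688232422), 33.09052276611328)
bar 13 [0.703 0.228 0.131]
scene 91 ((510.8486328125, 215.1199493408203), 33.584693908691406)
bar 63 [0.707 0.22  0.129]
```

View pics/m_side.png

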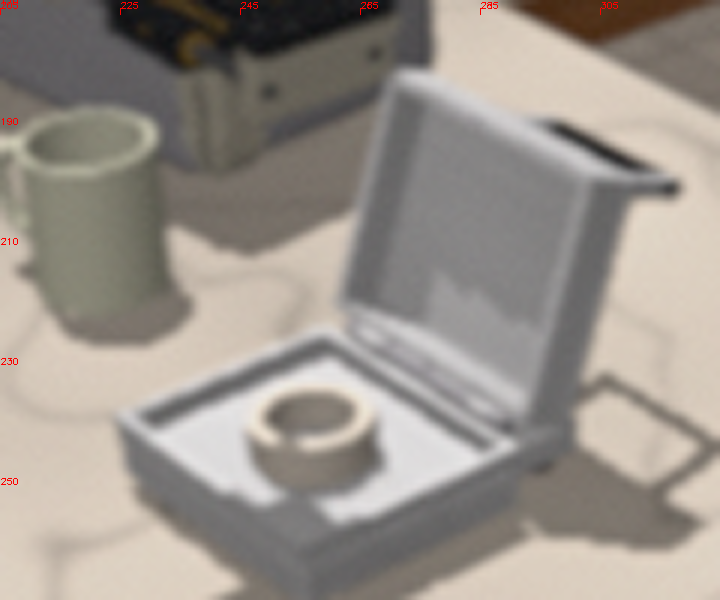

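View pics/m_w.png

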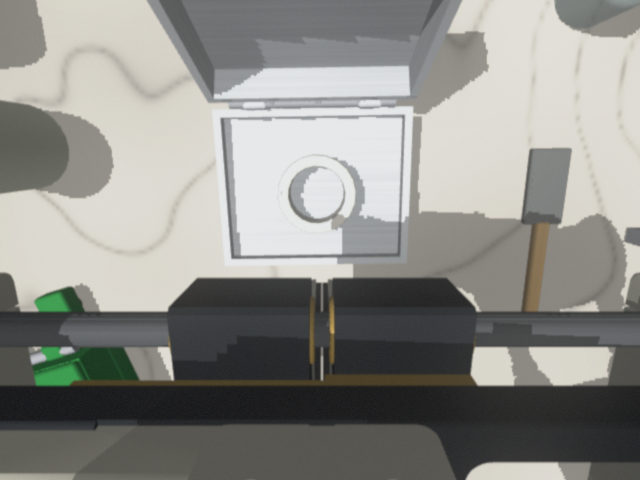

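View pics/m_scene.png

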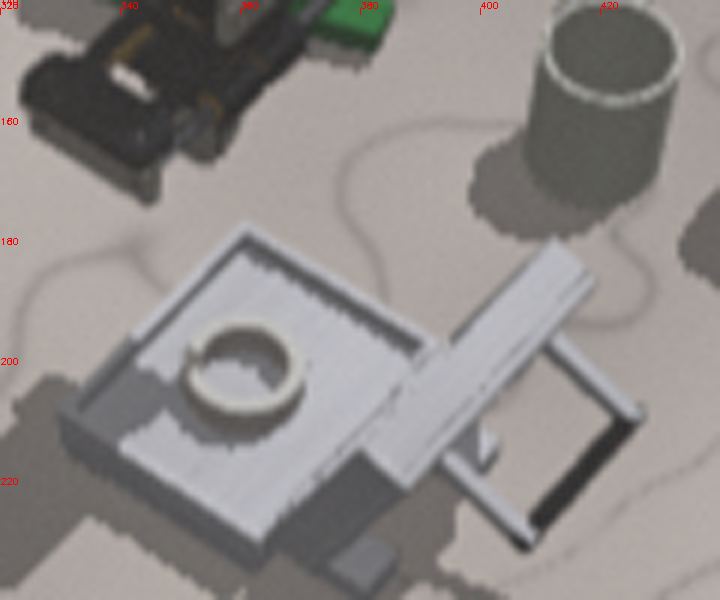

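The lid is on its stop: the bar at (0.705, z 0.13) matches 1.95 rad. Ring centre is about (0.510, 0.2155), and in the wrist view it is at (317,194).

```bash
python3 - <<'E'
from h import *
from cell import robot
c=load('m_w');print(plane(c,317,194,.054))
s=robot.observe();print(togo(s,(.510,.2155,.006)).round(4))
E
```

```text
[0.51097995 0.2177764  0.054     ]
[ 0.1667  0.0294 -0.0013]
```

Request:
move_arm(deltas=[{"dp": [0,0.03,-0.002],"turn": [0,0,0]},{"dp": [0.02,0.035,-0.002],"turn": [0,0,0]},{"dp": [0.05,0.035,-0.002],"turn": [0,0,0]},{"dp": [0.08,0.035,-0.002],"turn": [0,0,0]},{"dp": [0.11,0.035,-0.002],"turn": [0,0,0]},{"dp": [0.13,0.035,-0.002],"turn": [0,0,0]},{"dp": [0.13,0.035,-0.002],"turn": [0,0,0]}], hand=0.084)

```text
time: 15.5
tool_pos: [0.5132, 0.2152, 0.0388]
tool_rot: [-1.291, 1.565, -2.863]
contact_force: [-0.3, -0.8, 0.4]
opening: 0.0522
```

```bash
python3 - <<'E'
from h import *
from cell import robot
s=robot.observe();p,R=tool(s);print(p,s['contact_force'],s['opening'],s['time']);print(togo(s,(.511,.2165,.004)).round(4))
pic,d=robot.read_camera('side');crop(pic,205,170,120,100,6,'pics/n.png')
E
```

```text
[0.51324332 0.21519143 0.03876436] [-0.30690973 -0.83296472  0.39487567] 0.0522375283253228 15.5
[ 0.0348 -0.0021 -0.0014]
```

View pics/n.png

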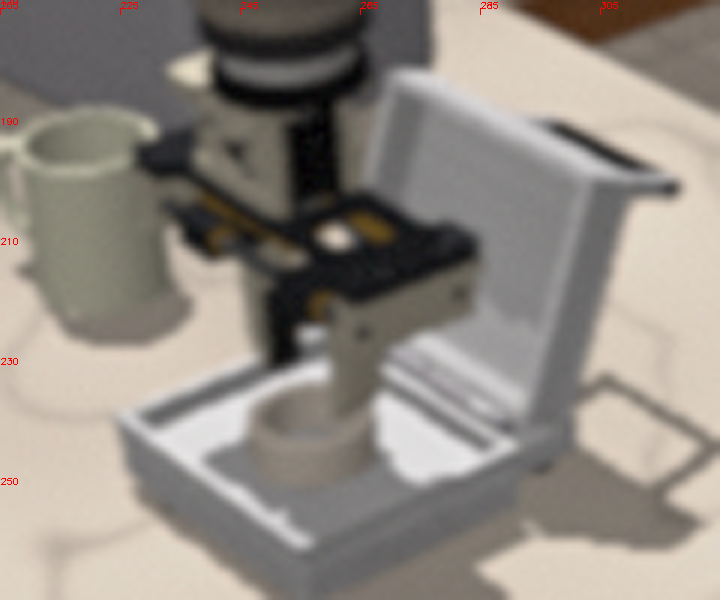

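Request:
move_arm(deltas=[{"dp": [0,-0.002,-0.001],"turn": [0,0,0]},{"dp": [0,-0.002,-0.001],"turn": [0,0,0]},{"dp": [0,-0.002,-0.001],"turn": [0,0,0]},{"dp": [0,-0.002,-0.001],"turn": [0,0,0]},{"dp": [0,-0.002,-0.001],"turn": [0,0,0]},{"dp": [0,-0.002,-0.001],"turn": [0,0,0]}])

```text
time: 16.15
tool_pos: [0.5121, 0.217, 0.042]
tool_rot: [1.732, 1.57, 0.161]
contact_force: [-0.4, -0.4, 0.2]
opening: 0.0842
```

```bash
python3 - <<'E'
from h import *
from cell import robot
s=robot.observe();p,R=tool(s);print(p,s['contact_force'],s['opening'],s['time']);print(togo(s,(.511,.2165,.004)).round(4))
E
```

```text
[0.51214436 0.21695653 0.04199503] [-0.35329777 -0.39185666  0.19058579] 0.08423335274126964 16.15
[ 0.038  -0.0012  0.0005]
```

Request:
move_arm(deltas=[{"dp": [0.015,-0.001,0],"turn": [0,0,0]},{"dp": [0.027,-0.001,0],"turn": [0,0,0]},{"dp": [0.034,-0.001,0],"turn": [0,0,0]},{"dp": [0.037,-0.001,0],"turn": [0,0,0]},{"dp": [0.037,-0.001,0],"turn": [0,0,0]}])

```text
time: 16.65
tool_pos: [0.5108, 0.2169, 0.0043]
tool_rot: [-1.266, 1.57, -2.837]
contact_force: [-0.4, -0.0, 0.0]
opening: 0.0842
```

Request:
move_arm(deltas=[{"dp": [0,0,0],"turn": [0,0,0]},{"dp": [0,0,0],"turn": [0,0,0]},{"dp": [0,0,0],"turn": [0,0,0]},{"dp": [0,0,0],"turn": [0,0,0]},{"dp": [0,0,0],"turn": [0,0,0]},{"dp": [0,0,0],"turn": [0,0,0]}], hand=0.05, squeeze=15)

```text
time: 17.25
tool_pos: [0.5113, 0.2171, 0.0051]
tool_rot: [1.838, 1.57, 0.267]
contact_force: [0.6, 0.6, 3.2]
opening: 0.0633
```

```bash
python3 - <<'E'
from h import *
from cell import robot
s=robot.observe();p,R=tool(s);print(p,s['contact_force'],s['opening'],s['time'])
pic,d=robot.read_camera('side');crop(pic,205,170,120,100,6,'pics/o.png')
E
```

```text
[0.51131944 0.21705268 0.00511534] [0.59236803 0.6264459  3.20557596] 0.0633009389968491 17.25
```

View pics/o.png

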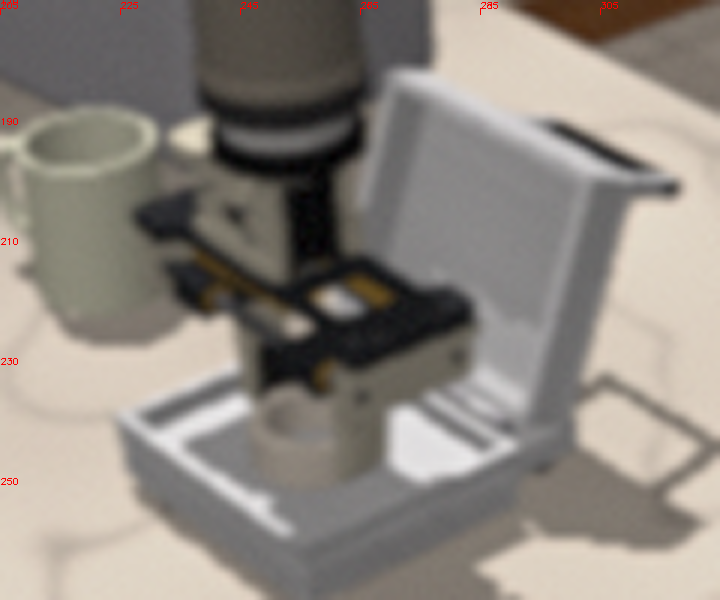

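Ring is held (opening 63.3 mm). Lifting gently with a slightly firmer grip.

Request:
move_arm(deltas=[{"dp": [0,0,0],"turn": [0,0,0]},{"dp": [0,0,0],"turn": [0,0,0]},{"dp": [-0.004,0,0],"turn": [0,0,0]},{"dp": [-0.012,0,0],"turn": [0,0,0]},{"dp": [-0.025,0,0],"turn": [0,0,0]},{"dp": [-0.045,0,0],"turn": [0,0,0]},{"dp": [-0.065,0,0],"turn": [0,0,0]},{"dp": [-0.085,0,0],"turn": [0,0,0]},{"dp": [-0.105,0,0],"turn": [0,0,0]},{"dp": [-0.12,0,0],"turn": [0,0,0]}], squeeze=25)

```text
time: 18.3
tool_pos: [0.5114, 0.217, 0.1271]
tool_rot: [1.81, 1.569, 0.239]
contact_force: [0.9, 0.0, -1.4]
opening: 0.063
```

```bash
python3 - <<'E'
from h import *
from cell import robot
s=robot.observe();p,R=tool(s);print(p,s['contact_force'],s['opening'],s['time'])
c=robot.camera_info('side');pic,d=robot.read_camera('side');crop(pic,205,140,120,120,5,'pics/q.png')
print(togo(s,(.545,-.189,.124)).round(4));print(R.round(3))
X=cloud(c,d);m=(abs(X[...,0]-.511)<.036)&(abs(X[...,1]-.217)<.036)&(X[...,2]>.1)&(X[...,2]<.2);print(np.sort(X[m][:,2])[:8].round(3))
E
```

```text
[0.51141049 0.21701248 0.12707074] [ 0.88441301  0.04752223 -1.39798525] 0.06301502113329632 18.3
[0.0029 0.0336 0.406 ]
[[ 0.002  1.    -0.   ]
 [ 0.001 -0.    -1.   ]
 [-1.     0.002 -0.001]]
[0.152 0.153 0.153 0.153 0.153 0.153 0.153 0.154]
```

View pics/q.png

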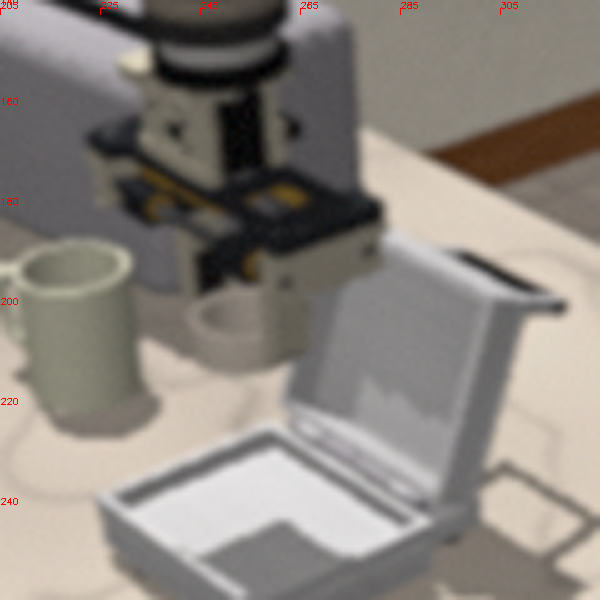

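The ring is held level with its underside at z≈0.152 (reported z + 25 mm). Carrying it over the drawer.

Request:
move_arm(deltas=[{"dp": [-0.005,0,0.015],"turn": [0,0,0]},{"dp": [-0.005,0.005,0.045],"turn": [0,0,0]},{"dp": [-0.005,0.01,0.085],"turn": [0,0,0]},{"dp": [-0.005,0.015,0.125],"turn": [0,0,0]},{"dp": [-0.005,0.02,0.165],"turn": [0,0,0]},{"dp": [-0.005,0.025,0.205],"turn": [0,0,0]},{"dp": [-0.005,0.03,0.245],"turn": [0,0,0]},{"dp": [-0.005,0.034,0.285],"turn": [0,0,0]},{"dp": [-0.005,0.034,0.325],"turn": [0,0,0]},{"dp": [-0.005,0.034,0.36],"turn": [0,0,0]}])

```text
time: 19.35
tool_pos: [0.5438, -0.1458, 0.1292]
tool_rot: [-1.682, 1.569, 3.03]
contact_force: [0.9, 0.8, -1.1]
opening: 0.0632
```

Request:
move_arm(deltas=[{"dp": [0,0,0.025],"turn": [0,0,0]},{"dp": [0,0,0.04],"turn": [0,0,0]},{"dp": [0,0,0.046],"turn": [0,0,0]},{"dp": [0,0,0.046],"turn": [0,0,0]}])

```text
time: 19.75
tool_pos: [0.5446, -0.1892, 0.1294]
tool_rot: [-2.247, 1.57, 2.464]
contact_force: [0.7, 0.3, -0.6]
opening: 0.0629
```

```bash
python3 - <<'E'
from h import *
from cell import robot
s=robot.observe();p,R=tool(s);print(p,s['contact_force'],s['opening'],s['time']);print(R.round(3))
c=robot.camera_info('side');pic,d=robot.read_camera('side');cv2.imwrite('pics/r.png',pic[:,:,::-1])
X=cloud(c,d);m=(abs(X[...,0]-p[0])<.036)&(abs(X[...,1]-p[1])<.036)&(X[...,2]>.1)&(X[...,2]<.2);print(np.sort(X[m][:,2])[:8].round(3))
c=robot.camera_info('scene');pic,d=robot.read_camera('scene')
X=cloud(c,d);Z=X[...,2];m=(Z>.06)&(Z<.07)&(X[...,0]>.42)&(X[...,0]<.6)&(X[...,1]<-.06)&(X[...,1]>-.32);q=X[m];print(q.min(0).round(3),q.max(0).round(3))
E
```

```text
[ 0.54462047 -0.18921086  0.12942839] [ 0.66614793  0.29886945 -0.57970625] 0.06294111426705173 19.75
[[-0.001  1.    -0.001]
 [ 0.001 -0.001 -1.   ]
 [-1.    -0.001 -0.001]]
[0.153 0.153 0.154 0.154 0.154 0.155 0.156 0.156]
[ 0.456 -0.298  0.06 ] [ 0.475 -0.144  0.07 ]
```

View pics/r.png

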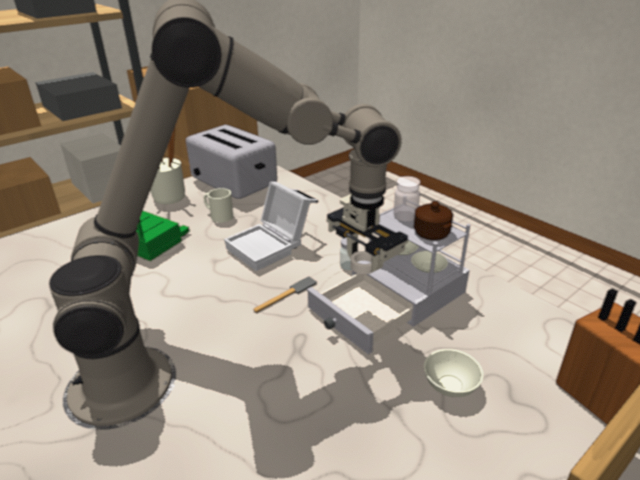

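The ring (side pixel (362,265)) hangs level above the open drawer. Lowering.

Request:
move_arm(deltas=[{"dp": [0.025,0,0],"turn": [0,0,0]},{"dp": [0.055,0,0],"turn": [0,0,0]},{"dp": [0.085,0,0],"turn": [0,0,0]},{"dp": [0.11,0,0],"turn": [0,0,0]},{"dp": [0.125,0,0],"turn": [0,0,0]},{"dp": [0.131,0,0],"turn": [0,0,0]},{"dp": [0.134,0,0],"turn": [0,0,0]},{"dp": [0.134,0,0],"turn": [0,0,0]}])

```text
time: 20.65
tool_pos: [0.5455, -0.1887, -0.0038]
tool_rot: [1.209, 1.57, -0.361]
contact_force: [0.2, -0.0, -0.8]
opening: 0.063
```

Request:
move_arm(deltas=[{"dp": [0.002,0,0],"turn": [0,0,0]},{"dp": [0.003,0,0],"turn": [0,0,0]},{"dp": [0.003,0,0],"turn": [0,0,0]}])

```text
time: 20.95
tool_pos: [0.5452, -0.1892, -0.0069]
tool_rot: [1.168, 1.57, -0.402]
contact_force: [0.6, 0.0, -1.4]
opening: 0.0627
```

Request:
move_arm(deltas=[{"dp": [0.002,0,0],"turn": [0,0,0]},{"dp": [0.003,0,0],"turn": [0,0,0]},{"dp": [0.003,0,0],"turn": [0,0,0]}])

```text
time: 21.25
tool_pos: [0.5461, -0.1893, -0.0089]
tool_rot: [1.282, 1.568, -0.289]
contact_force: [-0.2, 0.6, 8.1]
opening: 0.0633
```

```bash
python3 - <<'E'
from h import *
from cell import robot
s=robot.observe();p,R=tool(s);print(p,s['contact_force'],s['opening'],s['time'])
pic,d=robot.read_camera('side');crop(pic,300,220,120,120,5,'pics/t.png')
E
```

```text
[ 0.54607502 -0.18930474 -0.00890419] [-0.16719391  0.61767263  8.09747515] 0.06331448522574906 21.25
```

View pics/t.png

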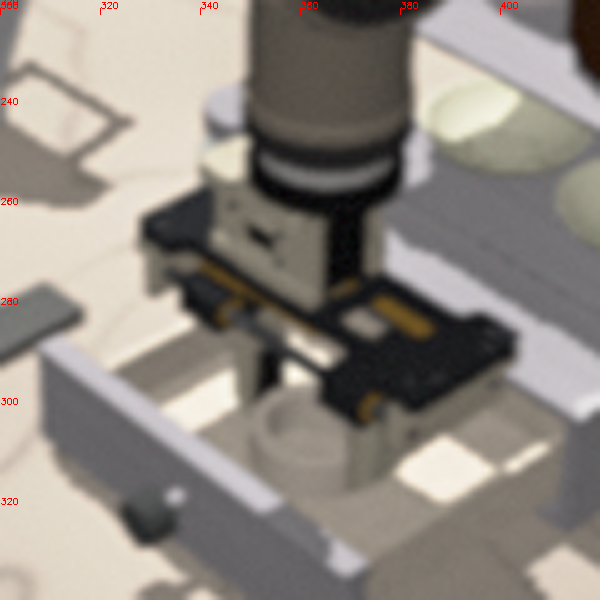

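Contact with the drawer floor (8 N up), and the ring sits at (362,307). Releasing and retreating.

Request:
move_arm(deltas=[{"dp": [-0.001,0,0],"turn": [0,0,0]},{"dp": [-0.001,0,0],"turn": [0,0,0]},{"dp": [-0.001,0,0],"turn": [0,0,0]},{"dp": [-0.001,0,0],"turn": [0,0,0]},{"dp": [-0.001,0,0],"turn": [0,0,0]}], hand=0.082)

```text
time: 21.8
tool_pos: [0.5449, -0.189, -0.0095]
tool_rot: [-2.131, 1.57, 2.581]
contact_force: [0.5, -0.7, 1.2]
opening: 0.0819
```

Request:
move_arm(deltas=[{"dp": [-0.01,0,0],"turn": [0,0,0]},{"dp": [-0.03,0,0],"turn": [0,0,0]},{"dp": [-0.06,0,0],"turn": [0,0,0]},{"dp": [-0.1,0,0],"turn": [0,0,0]},{"dp": [-0.13,-0.04,0],"turn": [0,0,0]},{"dp": [-0.13,-0.09,0],"turn": [0,0,0]},{"dp": [-0.13,-0.13,0],"turn": [0,0,0]},{"dp": [-0.13,-0.155,0],"turn": [0,0,0]},{"dp": [-0.13,-0.155,0],"turn": [0,0,0]}])

```text
time: 22.7
tool_pos: [0.3874, -0.1886, 0.1215]
tool_rot: [-1.787, 1.57, 2.923]
contact_force: [1.0, 0.4, -0.3]
opening: 0.0819
```

```bash
python3 - <<'E'
from h import *
from cell import robot
s=robot.observe();p,R=tool(s);print(p,s['contact_force'],s['opening'],s['time'])
for n,a in(('side',(290,220,120,120,5)),('scene',(235,235,120,120,5))):
    c=robot.camera_info(n);pic,d=robot.read_camera(n);crop(pic,*a,f'pics/v_{n}.png')
    X=cloud(c,d);Z=X[...,2]
    m=(Z>.035)&(Z<.044)&(X[...,0]>.49)&(X[...,0]<.59)&(X[...,1]>-.25)&(X[...,1]<-.13);q=X[m];print(n,len(q),cv2.minEnclosingCircle(q[:,:2].astype(np.float32)*1000),q[:,2].mean())
    A=np.c_[q[:,:2],np.ones(len(q))];print(np.linalg.lstsq(A,q[:,2],rcond=None)[0])
    m=(Z>.025)&(Z<.055)&(X[...,0]>.4)&(X[...,0]<.453)&(X[...,1]>-.23)&(X[...,1]<-.15);q=X[m];print('knob',len(q),np.percentile(q,[2,98],axis=0).round(3))
E
```

```text
[ 0.38741203 -0.18858354  0.12154449] [ 1.00714467  0.44591059 -0.2504683 ] 0.08191571632074342 22.7
side 211 ((543.8546142578125, -190.0631561279297), 34.93915939331055) 0.039369154523963716
[0.00363142 0.00358427 0.03808964]
knob 113 [[ 0.428 -0.199  0.028]
 [ 0.45  -0.178  0.052]]
scene 147 ((545.38134765625, -190.816162109375), 32.865631103515625) 0.039056294517659663
[ 0.01522673 -0.00106754  0.03054967]
knob 60 [[ 0.427 -0.2    0.036]
 [ 0.448 -0.175  0.054]]
```

View pics/v_side.png

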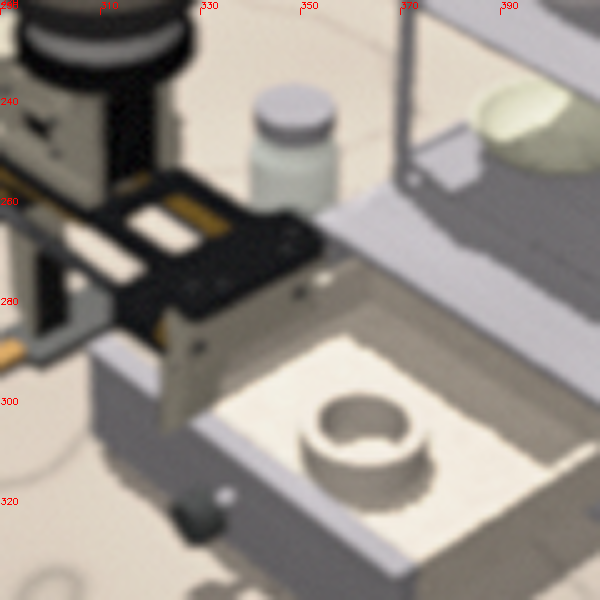

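View pics/v_scene.png

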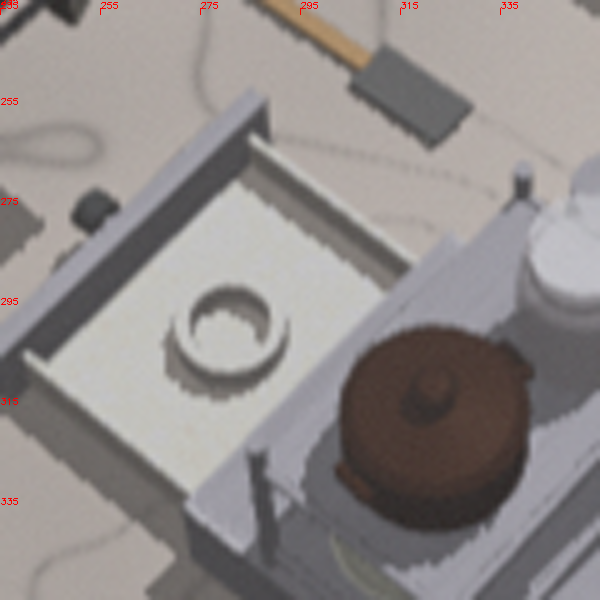

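The ring lies flat at (0.545, -0.190) with its rim at z≈0.039. Closing the fingers, lowering in front of the knob, and pushing.

Request:
move_arm(deltas=[{"dp": [0,0,0],"turn": [0,0,0]},{"dp": [0,0,0],"turn": [0,0,0]},{"dp": [0,0,0],"turn": [0,0,0]},{"dp": [0.03,0,0],"turn": [0,0,0]},{"dp": [0.06,0,0],"turn": [0,0,0]},{"dp": [0.09,0,0],"turn": [0,0,0]},{"dp": [0.115,0,0],"turn": [0,0,0]},{"dp": [0.127,0,0],"turn": [0,0,0]},{"dp": [0.127,0,0],"turn": [0,0,0]},{"dp": [0.127,0,0],"turn": [0,0,0]}], hand=0.0, squeeze=10)

```text
time: 23.8
tool_pos: [0.3904, -0.1891, -0.0062]
tool_rot: [-2.488, 1.571, 2.224]
contact_force: [0.0, -1.3, 0.6]
opening: 0.0071
```

Request:
move_arm(deltas=[{"dp": [0,0.01,0],"turn": [0,0,0]},{"dp": [0,0.02,0],"turn": [0,0,0]},{"dp": [0,0.028,0],"turn": [0,0,0]},{"dp": [0,0.036,0],"turn": [0,0,0]},{"dp": [0,0.046,0],"turn": [0,0,0]},{"dp": [0,0.058,0],"turn": [0,0,0]},{"dp": [0,0.07,0],"turn": [0,0,0]},{"dp": [0,0.082,0],"turn": [0,0,0]},{"dp": [0,0.094,0],"turn": [0,0,0]}])

```text
time: 24.7
tool_pos: [0.4849, -0.1891, -0.0063]
tool_rot: [-1.034, 1.571, -2.605]
contact_force: [-2.0, -1.3, 0.6]
opening: 0.0004
```

```bash
python3 - <<'E'
from h import *
from cell import robot
s=robot.observe();p,R=tool(s);print(p,s['contact_force'],s['opening'],s['time'])
pic,d=robot.read_camera('side');crop(pic,300,220,120,120,5,'pics/x.png')
E
```

```text
[ 0.4848567  -0.18909669 -0.0063159 ] [-1.96622233 -1.28467729  0.57776003] 0.00035285430199148216 24.7
```

View pics/x.png

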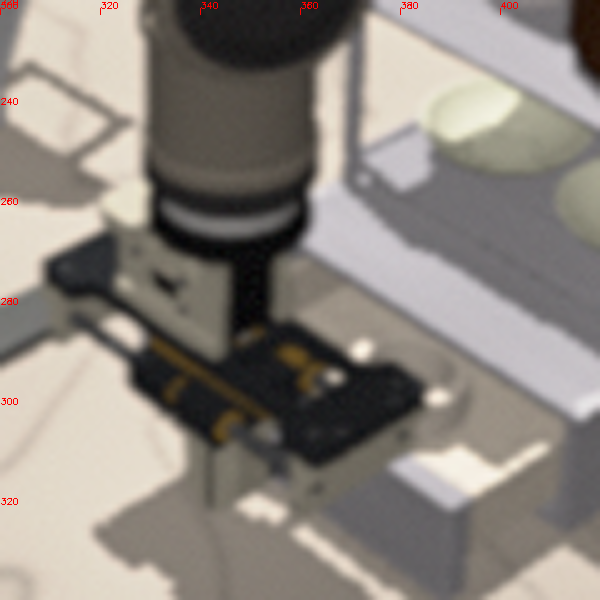

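The drawer is sliding in with the ring at (387,297). Continuing.

Request:
move_arm(deltas=[{"dp": [0,0.01,0],"turn": [0,0,0]},{"dp": [0,0.02,0],"turn": [0,0,0]},{"dp": [0,0.03,0],"turn": [0,0,0]},{"dp": [0,0.04,0],"turn": [0,0,0]},{"dp": [0,0.05,0],"turn": [0,0,0]},{"dp": [0,0.057,0],"turn": [0,0,0]},{"dp": [0,0.062,0],"turn": [0,0,0]},{"dp": [0,0.066,0],"turn": [0,0,0]},{"dp": [0,0.068,0],"turn": [0,0,0]}])

```text
time: 25.65
tool_pos: [0.5524, -0.1891, -0.0062]
tool_rot: [1.265, 1.57, -0.305]
contact_force: [-1.8, -1.1, -0.2]
opening: 0.0003
```

Request:
move_arm(deltas=[{"dp": [0,0.002,0],"turn": [0,0,0]},{"dp": [0,0.004,0],"turn": [0,0,0]},{"dp": [0,0.004,0],"turn": [0,0,0]}])

```text
time: 25.95
tool_pos: [0.5562, -0.1891, -0.0062]
tool_rot: [1.583, 1.57, 0.013]
contact_force: [-0.5, -0.7, -0.3]
opening: 0.0004
```

Request:
move_arm(deltas=[{"dp": [0,0.003,0],"turn": [0,0,0]},{"dp": [0,0.005,0],"turn": [0,0,0]},{"dp": [0,0.005,0],"turn": [0,0,0]}])

```text
time: 26.25
tool_pos: [0.556, -0.189, -0.0062]
tool_rot: [-1.727, 1.561, 2.985]
contact_force: [-19.7, -3.1, 11.9]
opening: 0.0007
```

```bash
python3 - <<'E'
from h import *
from cell import robot
s=robot.observe();p,R=tool(s);print(p,s['contact_force'],s['opening'],s['time'])
for n in('side','scene'):
    c=robot.camera_info(n);pic,d=robot.read_camera(n);crop(pic,*((320,200,120,120,5) if n=='side' else (255,255,120,120,5)),f'pics/y_{n}.png')
E
```

```text
[ 0.55597233 -0.18895357 -0.00618003] [-19.70264242  -3.09162722  11.94116075] 0.0007379026279171059 26.25
```

View pics/y_scene.png

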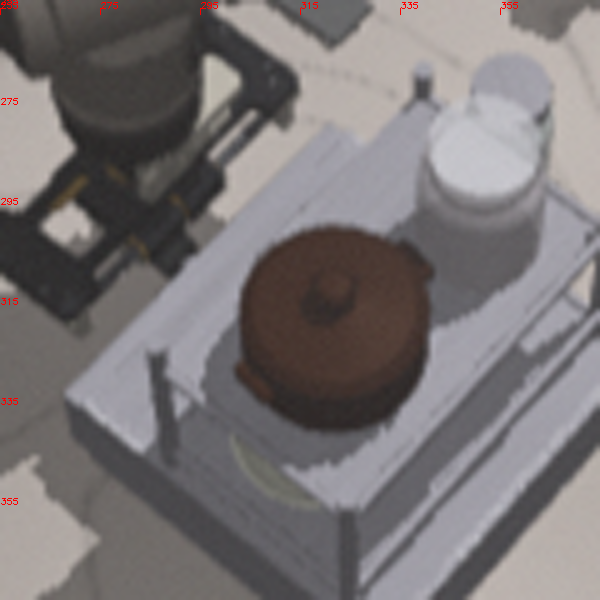

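Hard stop reached (20 N) with no gap left at the panel, so the drawer is shut. Backing straight off and lifting.

Request:
move_arm(deltas=[{"dp": [0,-0.01,0],"turn": [0,0,0]},{"dp": [0,-0.04,0],"turn": [0,0,0]},{"dp": [-0.02,-0.08,0],"turn": [0,0,0]},{"dp": [-0.06,-0.11,0],"turn": [0,0,0]},{"dp": [-0.1,-0.13,0],"turn": [0,0,0]},{"dp": [-0.15,-0.14,0],"turn": [0,0,0]},{"dp": [-0.19,-0.14,0],"turn": [0,0,0]},{"dp": [-0.19,-0.14,0],"turn": [0,0,0]},{"dp": [-0.19,-0.14,0],"turn": [0,0,0]}])

```text
time: 27.25
tool_pos: [0.4215, -0.1891, 0.1844]
tool_rot: [1.121, 1.568, -0.45]
contact_force: [1.1, 0.1, -0.2]
opening: 0.0004
```

```bash
python3 - <<'E'
from h import *
from cell import robot
s=robot.observe();p,R=tool(s);print(p,s['contact_force'],s['time'])
for n in('side','scene'):
    c=robot.camera_info(n);pic,d=robot.read_camera(n);cv2.imwrite(f'pics/z_{n}.png',pic[:,:,::-1])
    X=cloud(c,d);Z=X[...,2]
    m=(Z>.02)&(Z<.056)&(X[...,0]>.5)&(X[...,0]<.585)&(X[...,1]<-.165)&(X[...,1]>-.215);q=X[m];print('knob',np.percentile(q,[2,98],axis=0).round(3))
    m=(Z>.06)&(Z<.0695)&(X[...,0]>.5)&(X[...,0]<.61)&(X[...,1]<-.09)&(X[...,1]>-.28);q=X[m];print('panel',np.percentile(q,[2,98],axis=0).round(3))
    m=(Z>.1)&(Z<.2)&(X[...,0]>.66)&(X[...,0]<.8)&(X[...,1]>.12)&(X[...,1]<.3)&(pic.astype(int).sum(-1)<200);q=X[m];print('bar',len(q),np.median(q,0).round(3))
E
```

```text
[ 0.42147782 -0.18914624  0.18442838] [ 1.10154575  0.06137264 -0.20407091] 27.25
knob [[ 0.566 -0.201  0.03 ]
 [ 0.583 -0.179  0.052]]
panel [[ 0.594 -0.276  0.06 ]
 [ 0.61  -0.096  0.069]]
bar 0 [nan nan nan]
knob [[ 0.567 -0.202  0.031]
 [ 0.585 -0.178  0.054]]
panel [[ 0.597 -0.274  0.06 ]
 [ 0.61  -0.094  0.069]]
bar 60 [0.708 0.219 0.129]
  return _methods._mean(a, axis=axis, dtype=dtype,
  ret = um.true_divide(
```

View pics/z_side.png

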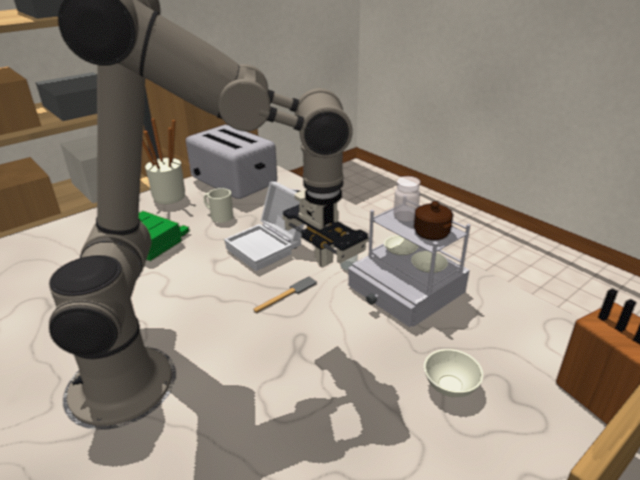

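View pics/z_scene.png

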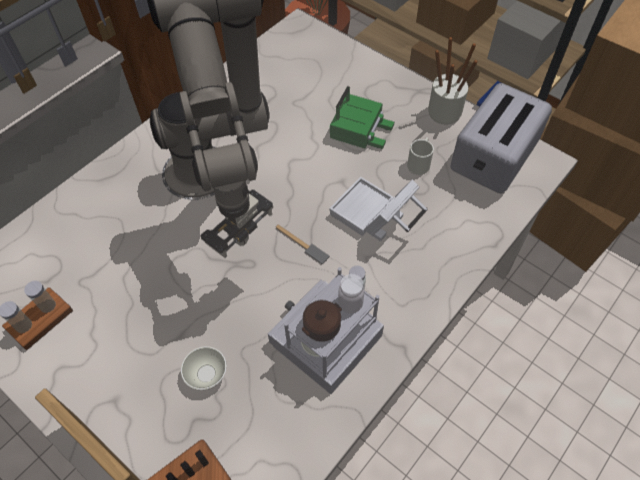

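Both views show the drawer shut (knob face at 0.566, predicted 0.564), the lid on its stop, the other objects in place, and the arm clear. Handing in.

```bash
python3 -c "
from cell import robot
print(robot.hand_in())"
```

```text
the job is handed in; nothing more can be done
None
```

I opened the press lid, set the ring flat in the drawer and pushed the drawer fully shut. I handed in at about 27 s of the 72 s; the hand-in gave no verdict.

**Last checks:**
- **Lid:** it is on its stop past vertical. The bar measured (0.708, z 0.129); 1.95 rad predicts (0.705, z 0.125). At the very end only the scene camera gave this, because the arm hid the bar from the side camera.
- **Ring:** before shutting, it lay flat at (0.545, -0.190), within about 2 mm of the drawer-floor point. Its rim was at z ≈ 0.039, against the 0.040 expected. I could not see it once the drawer was shut.
- **Drawer:** the push ended on a hard stop at about 20 N. The knob face is at x ≈ 0.566, where 0.564 is fully shut, inside the 8 mm allowed.
- **Other objects:** the rack and counter items look unmoved in both final pictures, but I did not measure them. The arm is clear of everything.

**What went wrong or disagreed:**
- **Tool position:** the real fingertips sit about 30 mm short of the reported TCP. I only found this after two failed knob grasps.
- **Failed knob grasps:** in the first the pads slipped off the knob; in the second the fingers ended up resting on top of it with about 25 N. I measured the tip offset with the cameras and corrected every later move for it.

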